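Load an absorber pair into the bench counter and hold the shuttle pinned for the count

ROBOT

A 7-joint arm with a two-finger parallel gripper is mounted at the origin on a cart in front of the work surface, level with it; the furniture and walls round the work are solid. World frame = base frame: x ahead of the robot, y to its left, z up, the work surface at z = 0. Lengths are in m, angles in degrees, forces in N, time in s.
With the tool pointing down it reaches from about 0.425 to 0.875 m from the base axis. Payload 4.7 kg.
Tool frame: the origin (TCP) lies at the very end of the fingers, on their centre line; the grasp point (between the pads) lies 19 mm behind it; z points along the fingers, y is the direction in which the jaws open and shut (so a half turn about z gives the same grasp; the last joint's range is limited). The gripper opens to 87 mm and grips with 3 to 60 N. Pads are 19 mm wide; open, the fingers measure 117 mm over their backs; the gripper's body (75 mm by 190 mm) begins 51 mm behind the grasp point.
Start: joints at [67.156, 18.392, -4.016, 83.108, 1.295, 78.541, -3.26], TCP at [0.261, -0.595, 0.202] pointing down, gripper open.
Joint ranges: [-163.93, 163.93], [-17.29, 119.83], [-79.2, 71.16], [3.27, 140.29], [-89.18, 269.18], [5.43, 117.66], [-154.24, 154.24]. Speed limits (degrees/s): [147.25, 147.25, 180, 180, 180, 180, 180].

INTERFACE

Orientations are given as [roll, pitch, yaw] about the fixed x, y, z axes, in that order (R = Rz(yaw) Ry(pitch) Rx(roll)).
In Python, from cell import * gives the robot as it stands.
- The arm moves only by the tool arm_command, never from a script. Its argument "targets" is a list that holds one entry, the list of rows, each a list of 7 numbers: the shift along the tool's x, y, z in m, then the turn, a rotation vector about the tool's x, y, z in degrees, then the gripper's target within -1 to 1 (shut at 1, half-way at 0, fully open at -1). In form: [[[tx, ty, tz, rx, ry, rz, claw], ...]]. A call has 1 to 10 rows; each row is the pose to reach, as a shift and turn from the pose commanded when the call began, along the tool's axes at that moment; what a row does not reach only later rows make up. A row lasts 1/10 s, in which the tool goes at most 50 mm and 8.59 degrees, less where a joint would pass 70% of its speed; a pose out of reach is approached as far as the arm can. A call with a gripper value outside its range is refused whole. The fingers move at their own pace and stop on an object; "newtons" is the grip in N (left out, the last holds). Time passes only in rows, so rows that repeat a pose let the fingers close. It gives the time, the measured TCP pose, the force and the opening at its end, in the units of the state.
- get_obs(): the state, without advancing time (a new reading comes with each control period).
- read_camera(name): name is "scene" or "top"; returns a dict with "img" (480x640x3 uint8, red, green, blue), "z_map" (480x640 float32, m along the optical axis (not along the pixel's ray), 0 where there is no reading), "K" (3x3 intrinsics, pixels), "origin" and "attitude" of the camera in the world. Camera axes: x right, y down, z forward; pixel columns grow to the right and rows downward; lengths in m; the calibration is good to about 2 mm. A picture is of the moment at which its call begins.
- sign_off(): hands the job in, once; it reports no verdict.
Trained networks look in the newest picture that a camera, given by its name, has taken for a name from the list of things; names that differ only in an ending like _2 or _b are one class to them, and where a whole thing is asked for, a point or a joint stands for the part that bears it (a point fixed in the world has none). Each returns a list of dicts, best first, with "conf" (0 to 1); they miss things now and then, are a little off and sometimes report something else, mostly with a low value. They report only what shows in the picture. A call takes as long as a camera call. They do not tell look-alikes from the thing itself.
- search_frame(thing, camera): "position" ([column, row] in pixels, amid what is visible of it).
The state is a dict: "time_s": time; "qpos": joint angles; "joint_velocities": joint speeds; "effort": joint torques, N m; "tool_pos": TCP position; "tool_rot": TCP orientation; "force": force on the tool from outside, world axes, zero at the start; "wrist_torque": the same for the moment, N m; "grip_width": finger opening in m.
Only numpy, scipy, OpenCV 4.12 (cv2) and the standard library are available. Lean on these libraries where they do the work, as an engineer would, in place of code of your own. Each camera call takes 0.05 s, during which the arm holds its last target.

TASK

Set up an absorber measurement on the bench counter: lay the copper disc centred on the round raised seat of the shuttle, then the aluminium disc centred on top of it (the aluminium has to face the detector), and leave the black disc on its rest and the other things on the bench undisturbed. Then pull up the spring-loaded index knob (black with a red spot), slide the shuttle to the left to the next hole so that the stack stands under the detector, and let the pin drop into that hole. A sprung interlock button in that hole pushes the pin part-way back up and the counter only counts while the knob is held down, so press the knob all the way down and finish while still holding it fully down: do not let go.

Things in the scene. Friction and masses are not known exactly. Their poses are not given: they have to be found in the camera images.
- copper_disc: Loose copper disc (orange metal), 50 mm diameter, 8 mm thick, about 0.14 kg. Origin: centre of its underside, z up. At the start it lies flat on one of the three posts of the disc rest, its underside 24 mm above the bench; which post differs from run to run.
- aluminium_disc: Loose aluminium disc (silver metal), 50 mm diameter, 8 mm thick, about 0.04 kg. Origin: centre of its underside. Starts on another post of the disc rest.
- black_disc: Loose black plastic disc of the same size, about 0.02 kg, on the remaining post; not needed, stays there. Origin: centre of its underside.
- disc_rest: Fixed blue-grey storage rest on the bench: a bar 44 mm (its x) by 224 mm (its y) by 10 mm, with three round posts 80 mm apart in a row along its y axis, each 32 mm diameter at the top (38 mm at the foot) with its flat top 24 mm above the bench, so the discs overhang their posts by 9 mm all round. Origin: centre of its underside.
- label_roll: Bystander: roll of white labels standing loose on the bench, 58 mm diameter, 28 mm high. Origin: centre of its underside.
- vial: Bystander: small brown vial with a red cap standing loose on the bench, 22 mm diameter, 45 mm high. Origin: centre of its underside.
- seat (a point): Centre of the flat top of the shuttle's raised round seat, 57 mm above the bench; z up, x away from the robot, y along the shuttle's slide direction (to the robot's left), so its yaw is the yaw of the whole counter. The seat is 42 mm in diameter and stands 12 mm above the 66 mm round plate that carries it, so a disc overhangs it by 4 mm all round. It moves with the shuttle.
- knob_top (a point): Centre of the top face of the index knob (black, red spot on top): an upright cylinder 28 mm diameter and 24 mm high, on the shuttle's lug, 150 mm to the right of and 55 mm nearer the robot than the seat (in the seat's axes). Its top is 82 mm above the bench when the pin is fully down (below the knob: a thin stem and a sleeve 16 mm wide whose top is 53 mm, on a lug whose top is 39 mm above the bench). The knob rises with the pin and travels with the shuttle.
- index_knob: The same black knob as a body. Origin: on the knob's axis, 82 mm below its top.
- plunger (a joint): Lift of index knob and pin: 0 m = fully down, 0.018 m = fully up. A spring pulls it down (3 N at the bottom, 6.6 N at the top). The pin (8 mm, round nose) goes 12 mm deep into the index strip when fully down and so locks the shuttle: it is clear of the strip above 0.012 m. In the count hole the interlock button holds it up at about 0.005 m unless the knob is pressed down with about 5 N more; the last 0.005 m is the press against that button.
- shuttle (a joint): Slide of the shuttle: 0 m = pinned at the load hole (start), 0.120 m = at the count hole, seat under the detector; positive is along +y of the counter (left). It stops at -0.003 and 0.130 m. About 1.5 N of sliding friction. Each hole is 12 mm wide for the 8 mm pin, so the pin drops in within about 2 mm either way. Pulling the knob sideways moves the whole shuttle once the pin is up.
- load_hole (a point): Mouth of the load hole in the index strip (brass ring), 22 mm above the bench, straight below the knob at the start.
- count_hole (a point): Mouth of the next hole in the index strip, the count hole (brass ring, red button inside), 120 mm to the left of the load hole; 22 mm above the bench. The knob must stand straight above it.
- detector (a point): Centre of the lower face of the detector (steel cylinder, 52 mm diameter) that hangs from an off-white tower over the count position, 88 mm above the bench; tower and arm reach 170 mm high, and the arm's near side stands 92 mm to the left of the seat while the shuttle is at the load hole. The stack of two discs is 73 mm high above the bench and passes under it with 15 mm to spare.
Things that resemble listed ones, but are neither listed nor needed, are in the scene too. What is shaped like the aluminium_disc but blue or pink is not meant. Of the things that look like the copper_disc, the larger one is meant.

How it is judged:
By the outcome, as a careful person would: the job done as asked, in the order asked, and still so for the second after the job is handed in, while the arm keeps its last pose, push and grip.
It also fails if it takes over 59 s, if anything falls off the work surface, if the arm or the gripper's body presses on something with over 40 N, if the wrist force passes 120 N, or if a joint passes its speed limit or range.

## Working session

There is one attempt and no reset: what is moved stays moved. The work goes in short steps, Python scripts to look and compute and a tool call to move; the robot and the scene stay as the last step left them, time stands still between calls to the robot, and variables do not carry over. Pictures are saved under pics/ and viewed, and the job is handed in when it is done.

Besides the shell and the picture viewer there is one more tool, called after "Emit:" as name(argument=value, ...) on one line, values as JSON. arm_command: Moves the arm, as the interface text tells. Its arguments: {"type":"object","properties":{"targets":{"type":"array","items":{"type":"array","items":{"type":"array","items":{"type":"number"}}}},"newtons":{"type":"number"}},"required":["targets"]}

```bash
mkdir -p pics; ls; cat > h.py <<'E'
from cell import *
import numpy as np, cv2
from scipy.spatial.transform import Rotation as R
def save(img,name,scale=1):
    im=cv2.cvtColor(img,cv2.COLOR_RGB2BGR)
    if scale!=1: im=cv2.resize(im,None,fx=scale,fy=scale,interpolation=cv2.INTER_CUBIC)
    cv2.imwrite('pics/'+name,im)
E
python3 - <<'E'
from h import *
o=get_obs(); print({k:np.round(v,4) for k,v in o.items()})
for n in ['scene','top']:
    c=read_camera(n); save(c['img'],n+'0.png'); print(n,c['K'],c['origin'],c['attitude'])
    np.savez(n+'0.npz',**{k:np.array(v) for k,v in c.items()})
    for t in ['copper_disc','aluminium_disc','black_disc','seat','knob_top','detector','label_roll','vial','disc_rest']:
        print(n,t,[(np.round(d['position']),round(d['conf'],2)) for d in search_frame(t,n)][:4])
print(get_obs()['time_s'])
E
```

```text
pics
{'time_s': np.float64(0.0), 'qpos': array([67.157 , 18.4389, -4.0174, 83.1761,  1.2963, 78.542 , -3.2586]), 'joint_velocities': array([ 0.0686, -0.0789, -0.1169, -0.0267,  0.0229, -0.0172, -0.1082]), 'effort': array([-5.00000e-04, -4.91291e+01, -4.03800e-01, -3.12535e+01,
       -6.38000e-02,  4.37000e-02,  1.00000e-04]), 'tool_pos': array([ 0.2605, -0.5949,  0.2013]), 'tool_rot': array([-1.798883e+02,  6.500000e-03,  2.365620e+01]), 'force': array([0.1159, 0.2887, 0.1736]), 'wrist_torque': array([-0.0288, -0.0292, -0.0003]), 'grip_width': np.float64(0.087)}
scene [[465.9501952    0.         315.70369191]
 [  0.         465.9501952  244.61767032]
 [  0.           0.           1.        ]] [0.18797896 0.46655142 0.94666742] [-141.33760947    0.39286592 -151.9467744 ]
scene copper_disc [(array([378., 218.]), 0.78), (array([377., 200.]), 0.52)]
scene aluminium_disc [(array([348., 261.]), 0.8), (array([349., 298.]), 0.8), (array([310., 313.]), 0.6)]
scene black_disc [(array([362., 239.]), 0.51)]
scene seat [(array([291., 202.]), 0.84), (array([378., 219.]), 0.65)]
scene knob_top [(a
[... 316 characters left out ...]
14024]
 [  0.           0.           1.        ]] [ 0.46233959 -0.17439872  0.92511136] [-176.40790818    0.41510002  -91.08201865]
top copper_disc [(array([442., 261.]), 0.63), (array([407., 275.]), 0.62)]
top aluminium_disc [(array([323., 276.]), 0.98), (array([284., 299.]), 0.9), (array([250., 268.]), 0.86)]
top black_disc [(array([365., 277.]), 0.89)]
top seat [(array([368., 172.]), 0.93)]
top knob_top [(array([416., 192.]), 0.5), (array([181., 309.]), 0.32)]
top detector [(array([333., 162.]), 0.98)]
top label_roll [(array([187., 306.]), 0.57), (array([324., 277.]), 0.22)]
top vial [(array([470., 282.]), 0.42)]
top disc_rest [(array([353., 275.]), 0.85), (array([405., 278.]), 0.55)]
1.0
```

View pics/scene0.png

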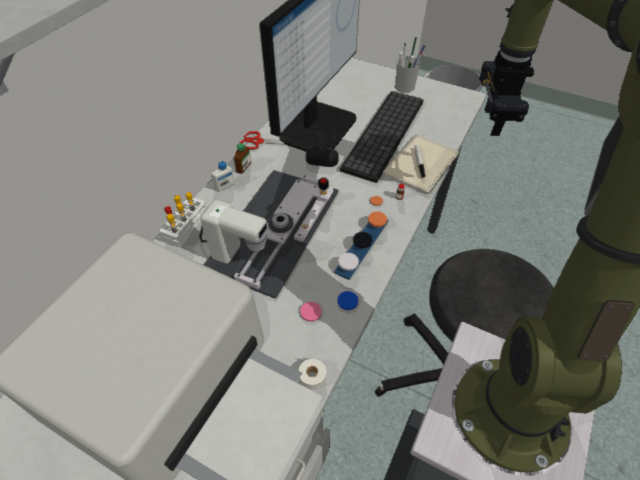

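View pics/top0.png

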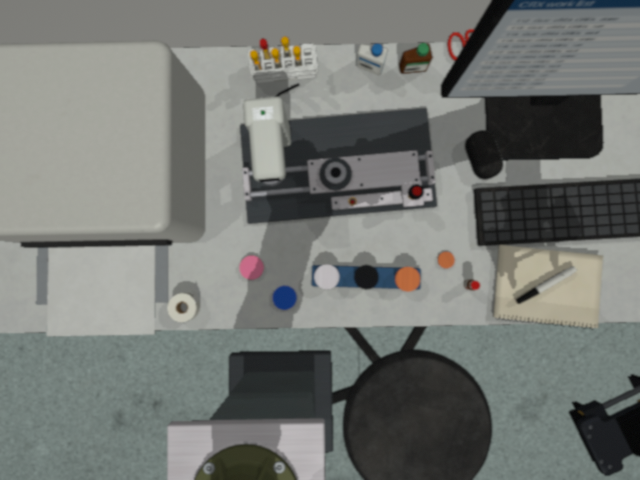

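```bash
python3 - <<'E'
from h import *
d=np.load('top0.npz'); save(d['img'][130:340,160:500],'crop_top.png',2.3)
E
```

```text
(no output)
```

View pics/crop_top.png

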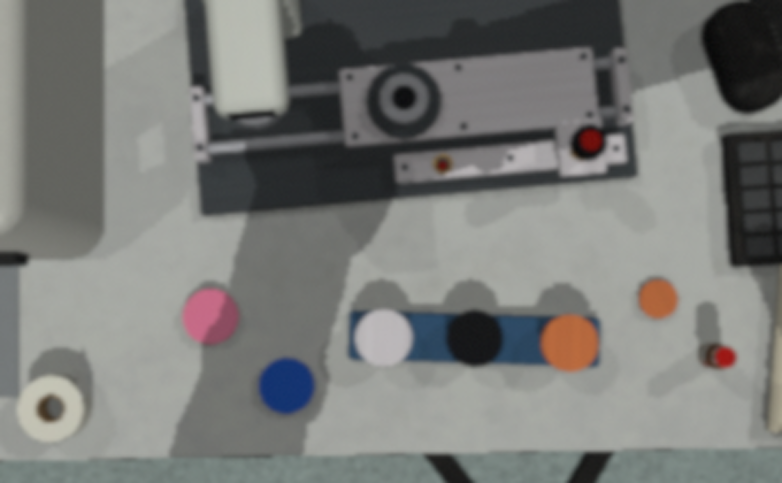

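```bash
cat >> h.py <<'E'
def ray(c,px):
    v=np.linalg.inv(c['K'])@np.array([px[0],px[1],1.]); 
    Rm=R.from_euler('xyz',c['attitude'],degrees=True).as_matrix()
    return np.array(c['origin']),Rm@v
def at_z(c,px,z):
    o,v=ray(c,px); return o+v*(z-o[2])/v[2]
def deproj(c,px):
    z=c['z_map'][int(round(px[1])),int(round(px[0]))]
    o,v=ray(c,px); return o+v*z
def proj(c,p):
    Rm=R.from_euler('xyz',c['attitude'],degrees=True).as_matrix()
    q=c['K']@(Rm.T@(np.array(p)-c['origin'])); return q[:2]/q[2]
def tri(c1,p1,c2,p2):
    o1,v1=ray(c1,p1);o2,v2=ray(c2,p2)
    A=np.stack([v1,-v2],1); t=np.linalg.lstsq(A,o2-o1,rcond=None)[0]
    a=o1+t[0]*v1;b=o2+t[1]*v2
    return (a+b)/2,np.linalg.norm(a-b)
def cloud(c):
    Rm=R.from_euler('xyz',c['attitude'],degrees=True).as_matrix()
    v,u=np.mgrid[:480,:640]; z=c['z_map']
    P=np.stack([(u-c['K'][0,2])/c['K'][0,0]*z,(v-c['K'][1,2])/c['K'][1,1]*z,z],-1)
    return P@Rm.T+c['origin']
E
python3 - <<'E'
from h import *
T=np.load('top0.npz');S=np.load('scene0.npz')
for n,c,pts in [('top',T,[(407,279),(326,277),(366,277),(446,259),(335,172),(416,192),(352,201),(372,172),(290,320),(450,270),(181,309)]),('scene',S,[(377,219),(348,261),(362,240),(376,201),(283,222),(323,183),(305,227),(330,230)])]:
    for p in pts: print(n,p,c['img'][p[1],p[0]],np.round(deproj(c,p),4))
save(S['img'][150:330,190:420],'crop_scene.png',3.3)
E
```

```text
top (407, 279) [180 104  62] [ 0.4366 -0.3308  0.0316]
top (326, 277) [187 183 185] [ 0.4436 -0.1696  0.0317]
top (366, 277) [22 24 25] [ 0.4421 -0.2492  0.033 ]
top (446, 259) [174 100  59] [ 0.4753 -0.416   0.0082]
top (335, 172) [16 16 18] [ 0.6497 -0.1913  0.0567]
top (416, 192) [111  17  12] [ 0.6027 -0.3442  0.0819]
top (352, 201) [86 20 18] [ 0.598  -0.2259  0.0135]
top (372, 172) [127 125 126] [ 0.6515 -0.2657  0.0412]
top (290, 320) [114 116 112] [ 0.356  -0.0935 -0.0026]
top (450, 270) [159 161 156] [ 0.4525 -0.4267 -0.0043]
top (181, 309) [75 71 64] [ 0.3826  0.1314 -0.002 ]
scene (377, 219) [190 108  62] [ 0.4355 -0.3266  0.0328]
scene (348, 261) [194 190 190] [ 0.4441 -0.1687  0.0307]
scene (362, 240) [21 21 24] [ 0.4411 -0.2443  0.0317]
scene (376, 201) [188 107  60] [ 0.4718 -0.41    0.0066]
scene (283, 222) [105 104 106] [ 0.6368 -0.1855  0.0564]
scene (323, 183) [44 15 16] [ 0.5993 -0.3339  0.0835]
scene (305, 227) [98 58 51] [ 0.5963 -0.2262  0.0171]
scene (330, 230) [177 178 172] [ 0.5402 -0.2618 -0.0015]
```

View pics/crop_scene.png

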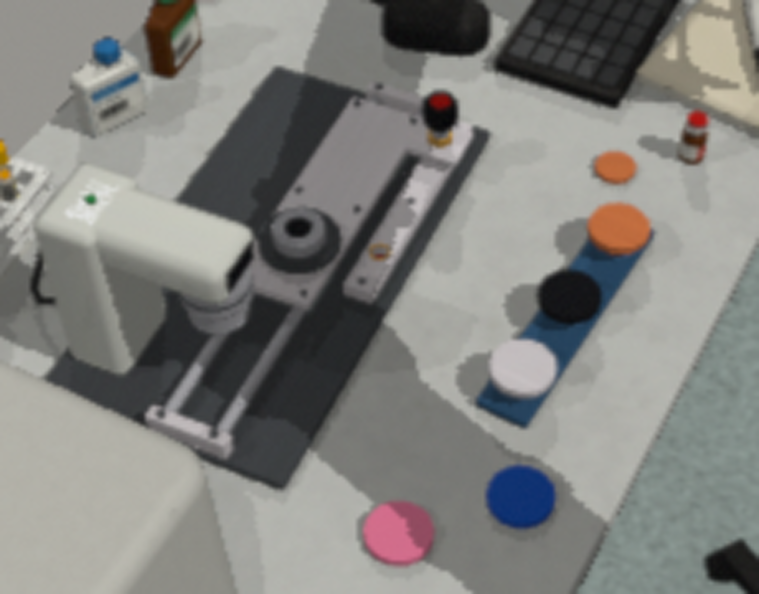

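```bash
python3 - <<'E'
from h import *
from scipy.optimize import minimize
T=np.load('top0.npz');S=np.load('scene0.npz')
def mask_center(c,p,f,r=22):
    hsv=cv2.cvtColor(c['img'],cv2.COLOR_RGB2HSV)
    m=f(c['img'].astype(int),hsv.astype(int)).astype(np.uint8)
    k=np.zeros_like(m);cv2.circle(k,p,r,1,-1);m&=k
    n,l,st,ce=cv2.connectedComponentsWithStats(m,connectivity=4)
    i=1+np.argmax(st[1:,4]);cs,_=cv2.findContours((l==i).astype(np.uint8),cv2.RETR_EXTERNAL,cv2.CHAIN_APPROX_NONE)
    e=cv2.fitEllipse(max(cs,key=len)); return ce[i],st[i,4],e
cop=lambda a,h:(a[...,0]-a[...,2]>70)&(a[...,0]>140)
alu=lambda a,h:(a.min(-1)>178)
blk=lambda a,h:(a.max(-1)<45)
for n,pt,ps,f in [('cop',(407,279),(377,219),cop),('alu',(326,277),(348,261),alu),('blk',(366,277),(362,240),blk),('smallcop',(446,259),(376,201),cop),('hole',(335,172),(282,220),blk),('redspot',(416,192),(323,182),lambda a,h:(a[...,0]>85)&(a[...,1]<45))]:
    r=11 if n in('hole','redspot') else 18
    a=mask_center(T,pt,f,r);b=mask_center(S,ps,f,r)
    P,g=tri(T,a[0],S,b[0])
    print(n,np.round(a[0],1),a[1],np.round(a[2][1],1),np.round(b[0],1),b[1],np.round(b[2][1],1),'tri',np.round(P,4),'gap',round(g,4))
    z={'hole':.057,'redspot':.082,'smallcop':.008}.get(n,.032)
    print('   top@z',np.round(at_z(T,a[0],z),4),' scene@z',np.round(at_z(S,b[0],z),4))
# base plate edges from top
P=cloud(T)
for zr in [(0.05,0.062),(0.036,0.048)]:
    m=((P[...,2]>zr[0])&(P[...,2]<zr[1])&(P[...,0]>.55)&(P[...,0]<.72)&(P[...,1]>-.4)&(P[...,1]<-.12)).astype(np.uint8)
    cs,_=cv2.findContours(m,cv2.RETR_EXTERNAL,cv2.CHAIN_APPROX_NONE)
    for q in cs:
        if len(q)>15:
            pp=P[q[:,0,1],q[:,0,0]][:,:2].astype(np.float32)
            print(zr,len(q),cv2.minAreaRect(pp),cv2.minEnclosingCircle(pp))
E
```

```text
cop [407.4 278.6] 461 [23.1 23.6] [377.2 218.3] 207 [13.  18.2] tri [ 0.4371 -0.3321  0.0295] gap 0.0005
   top@z [ 0.4374 -0.3315  0.032 ]  scene@z [ 0.4363 -0.33    0.032 ]
alu [326.1 276.7] 355 [19.2 21.7] [348.  260.4] 217 [13.6 18.4] tri [ 0.4445 -0.1698  0.0318] gap 0.0005
   top@z [ 0.4443 -0.1699  0.032 ]  scene@z [ 0.4447 -0.1695  0.032 ]
blk [365.8 276.5] 416 [21.6 22.7] [362.3 239.8] 236 [15.3 17.7] tri [ 0.4426 -0.2495  0.0262] gap 0.0008
   top@z [ 0.4431 -0.2489  0.032 ]  scene@z [ 0.4406 -0.2452  0.032 ]
smallcop [445.7 259.5] 205 [15.1 15.5] [376.5 215.2] 99 [ 6.6 16.4] tri [ 0.4747 -0.4394 -0.0822] gap 0.0017
   top@z [ 0.4743 -0.4153  0.008 ]  scene@z [ 0.4489 -0.3603  0.008 ]
hole [335.2 171.9] 66 [8.2 8.5] [284.3 226.9] 53 [20.6 25.4] tri [ 0.6496 -0.1951  0.0231] gap 0.0156
   top@z [ 0.6498 -0.1916  0.057 ]  scene@z [ 0.6251 -0.1725  0.057 ]
redspot [416.5 190.5] 52 [7.3 7.3] [322.9 180.2] 17 [3.3 4.6] tri [ 0.6056 -0.3454  0.0811] gap 0.0002
   top@z [ 0.6055 -0.3452  0.082 ]  scene@z [ 0.605  -0.3446  0.082 ]
(0.05, 0.062) 59 ((0.6493642926216125, -0.19136521220207214), (0.03944309428334236, 0.04119259491562843), 88.86882019042969) ((0.6495275497436523, -0.1907050758600235), 0.021017182618379593)
(0.036, 0.048) 347 ((0.6324517726898193, -0.2498616874217987), (0.11087056994438171, 0.22348664700984955), 3.8513081073760986) ((0.6321600675582886, -0.24990104138851166), 0.12335477769374847)
```

```bash
python3 - <<'E'
from h import *
for n in ['top','scene']:
    c=np.load(n+'0.npz');P=cloud(c);ok=c['z_map']>0
    for x0 in np.arange(.5,.9,.05):
        print(n,round(x0,2),[ (lambda m: f"{np.nanmax(P[m][:,2]):.2f}" if m.sum()>3 else ' -  ')(ok&(P[...,0]>=x0)&(P[...,0]<x0+.05)&(P[...,1]>=y0)&(P[...,1]<y0+.05)) for y0 in np.arange(-.6,.2,.05)])
c=np.load('scene0.npz');P=cloud(c);ok=c['z_map']>0
# gripper extents
m=ok&(np.hypot(P[...,0]-.26,P[...,1]+.595)<.16)&(P[...,2]>.15)
for z0 in np.arange(.18,.5,.02):
    q=P[m&(P[...,2]>=z0)&(P[...,2]<z0+.02)]
    if len(q)>3:
        d=q[:,:2]-[.2605,-.5949];a=np.radians(23.66)
        tx=d@[np.cos(a),np.sin(a)];ty=d@[np.sin(a),-np.cos(a)]
        print(round(z0,2),len(q),'tx',np.round([tx.min(),tx.max()],3),'ty',np.round([ty.min(),ty.max()],3))
T=np.load('top0.npz')
print(tri(T,(335.2,171.9),c,(280,219)))
E
```

```text
top 0.5 ['0.02', '0.02', '0.02', '0.00', '0.01', '0.01', '0.01', '0.01', '0.01', '0.00', '0.01', '0.00', '0.01', '0.20', '0.20', '0.20']
top 0.55 ['0.02', '0.03', '0.02', '0.00', '0.08', '0.09', '0.03', '0.03', '0.03', '0.01', '0.01', '0.01', '0.00', '0.20', '0.21', '0.20']
top 0.6 ['0.02', '0.03', '0.03', '0.00', '0.09', '0.09', '0.04', '0.06', '0.06', '0.04', '0.17', '0.17', '0.01', '0.20', '0.20', '0.20']
top 0.65 ['0.02', '0.04', '0.04', '0.01', '0.04', '0.04', '0.04', '0.06', '0.06', '0.04', '0.17', '0.17', '0.01', '0.20', '0.20', '0.20']
top 0.7 ['0.02', '0.04', '0.04', '0.01', '0.02', '0.02', '0.02', '0.02', '0.01', '0.16', '0.17', '0.17', '0.01', '0.20', '0.21', '0.20']
top 0.75 ['0.41', '0.44', '0.44', '0.44', '0.44', '0.02', '0.01', '0.02', '0.02', '0.01', '0.17', '0.17', '0.01', '0.20', '0.20', '0.20']
top 0.8 ['0.03', '0.02', '0.00', '0.01', '0.01', '0.01', '0.00', '0.01', '0.01', '0.01', '0.01', '0.00', '0.01', '0.20', '0.20', '0.20']
top 0.85 [' -  ', ' -  ', ' -  ', '0.01', '0.08', '0.07', '0.08', '0.06', '0.05', '0.11', '0.11', '0.11', '0.01', '0.01', '0.20', '0.20']

[... 1152 characters left out ...]
6  0.051]
0.24 87 tx [-0.011  0.012] ty [-0.059  0.053]
0.26 63 tx [-0.01   0.012] ty [-0.061  0.05 ]
0.28 159 tx [-0.038  0.039] ty [-0.091  0.086]
0.3 458 tx [-0.036  0.039] ty [-0.097  0.089]
0.32 825 tx [-0.037  0.038] ty [-0.1    0.098]
0.34 265 tx [-0.023  0.028] ty [-0.054  0.019]
0.36 205 tx [-0.025  0.036] ty [-0.055 -0.001]
0.38 525 tx [-0.037  0.039] ty [-0.054  0.018]
0.4 266 tx [-0.036  0.038] ty [-0.039  0.02 ]
0.42 367 tx [-0.037  0.039] ty [-0.042  0.017]
0.44 340 tx [-0.031  0.037] ty [-0.039  0.01 ]
0.46 355 tx [-0.033  0.039] ty [-0.041  0.015]
0.48 408 tx [-0.032  0.043] ty [-0.039  0.025]
(array([ 0.65000895, -0.19190549,  0.05476385]), np.float64(0.0006886164927116574))
```

```bash
cat >> h.py <<'E'
def plan(p,yaw=94.):
    o=get_obs(); Rc=R.from_euler('xyz',o['tool_rot'],degrees=True)
    d=Rc.inv().apply(np.array(p)-o['tool_pos'])
    r=(Rc.inv()*R.from_euler('xyz',[180,0,yaw],degrees=True)).as_rotvec(degrees=True)
    print('t',round(float(o['time_s']),2),'pos',np.round(o['tool_pos'],4),'rot',np.round(o['tool_rot'],2),'F',np.round(o['force'],1),'w',np.round(o['grip_width'],4))
    print(' shift',np.round(d,4),'rot',np.round(r,2))
E
python3 -c "
from h import *
plan([.437,-.331,.10])"
```

```text
t 1.0 pos [ 0.2608 -0.5954  0.2024] rot [179.99   0.    23.65] F [ 0.6  0.3 -0.3] w 0.0873
 shift [ 0.2675 -0.1715  0.1024] rot [ 1.000e-02  1.000e-02 -7.035e+01]
```

Emit:
arm_command(targets=[[[0.027,-0.017,0.005,0,0,-7,-1],[0.054,-0.034,0.01,0,0,-14,-1],[0.08,-0.051,0.02,0,0,-21,-1],[0.107,-0.069,0.03,0,0,-28,-1],[0.134,-0.086,0.04,0,0,-35,-1],[0.16,-0.103,0.055,0,0,-42,-1],[0.187,-0.12,0.065,0,0,-49,-1],[0.214,-0.137,0.08,0,0,-56,-1],[0.241,-0.154,0.09,0,0,-63,-1],[0.2675,-0.1715,0.1024,0,0,-70.35,-1]]])

```text
time_s: 2.0
tool_pos: [0.4378, -0.3301, 0.1]
tool_rot: [180.0, 0.1, 94.3]
force: [0.7, 0.6, 0.5]
grip_width: 0.0872
```

```bash
python3 - <<'E'
from h import *
plan([.437,-.331,.10])
c=read_camera('scene'); save(c['img'],'s1.png'); c=read_camera('top'); save(c['img'][130:340,260:560],'t1.png',2.5)
plan([.437,-.331,.016])
E
```

```text
t 2.0 pos [ 0.4378 -0.3301  0.1   ] rot [1.7996e+02 5.0000e-02 9.4290e+01] F [0.7 0.6 0.5] w 0.0872
 shift [-0.0008 -0.0009 -0.    ] rot [0.04 0.05 0.29]
t 2.1 pos [ 0.4393 -0.3251  0.0986] rot [-179.99   -0.23   94.58] F [-0.5 -0.1  0.1] w 0.0869
 shift [-0.006  -0.0027  0.0825] rot [-0.01 -0.23  0.58]
```

View pics/s1.png

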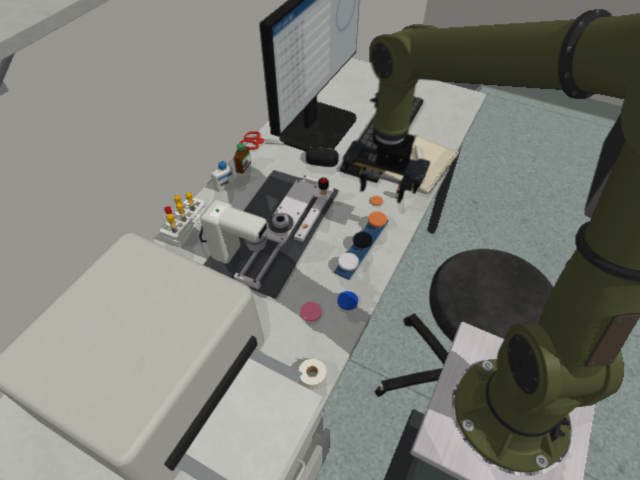

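View pics/t1.png

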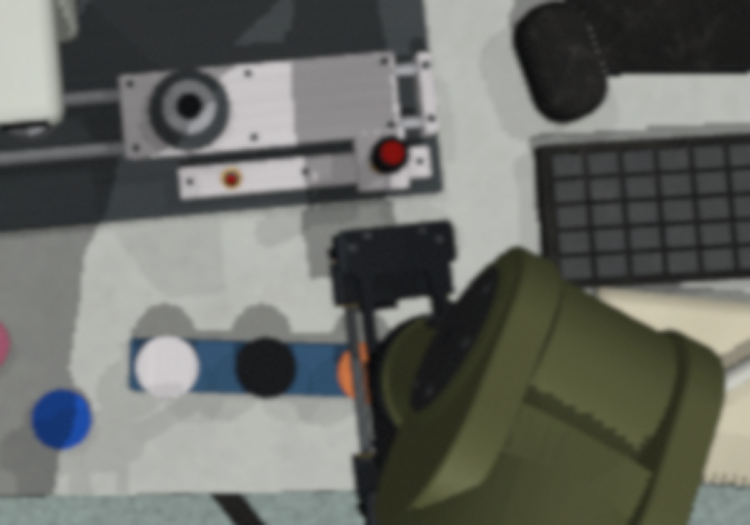

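Emit:
arm_command(targets=[[[0,0,0,0,0,0,-1],[0,0,0,0,0,0,-1],[0,0,0,0,0,0,-1]]])

```text
time_s: 2.4
tool_pos: [0.4364, -0.3327, 0.1004]
tool_rot: [180.0, 0.1, 93.8]
force: [0.9, -0.9, -1.0]
grip_width: 0.087
```

```bash
python3 - <<'E'
from h import *
plan([.437,-.331,.10])
E
```

```text
t 2.4 pos [ 0.4364 -0.3327  0.1004] rot [1.7998e+02 6.0000e-02 9.3830e+01] F [ 0.9 -0.9 -1. ] w 0.087
 shift [0.0016 0.0008 0.0004] rot [ 0.02  0.06 -0.17]
```

Emit:
arm_command(targets=[[[0,0,0.02,0,0,0,-1],[0,0,0.045,0,0,0,-1],[0,0,0.065,0,0,0,-1],[0,0,0.078,0,0,0,-1],[0,0,0.083,0,0,0,-1],[0,0,0.0835,0,0,0,-1],[0,0,0.0835,0,0,0,-1],[0,0,0.0835,0,0,0,-1]]])

```text
time_s: 3.2
tool_pos: [0.4377, -0.3316, 0.0175]
tool_rot: [179.9, 0.1, 94.0]
force: [-0.4, -0.5, 0.1]
grip_width: 0.087
```

```bash
python3 - <<'E'
from h import *
plan([.437,-.331,.016])
c=read_camera('scene'); save(c['img'][150:260,320:460],'s2.png',5)
E
```

```text
t 3.2 pos [ 0.4377 -0.3316  0.0175] rot [1.7992e+02 8.0000e-02 9.3990e+01] F [-0.4 -0.5  0.1] w 0.087
 shift [ 0.0007 -0.0006  0.0015] rot [ 0.08  0.08 -0.01]
```

View pics/s2.png

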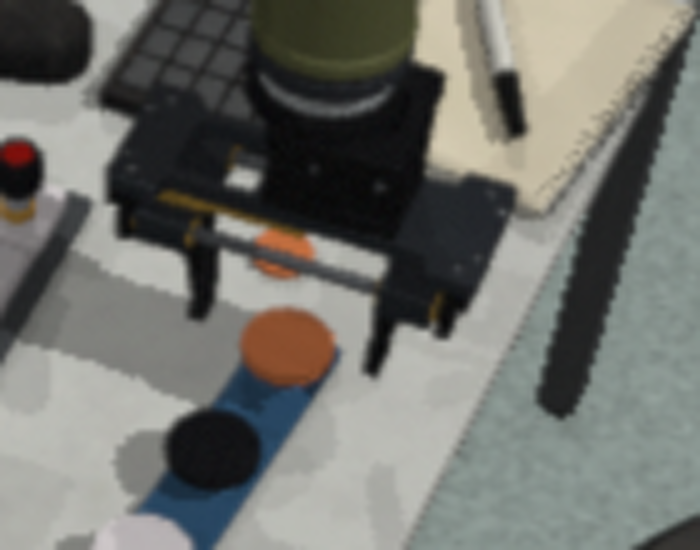

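```bash
python3 - <<'E'
from h import *
c=np.load('scene0.npz')
o=get_obs()
for s in (-.0435,0,.0435): print(proj(c,o['tool_pos']+np.array([s,s*.07,0])),(proj(c,o['tool_pos']+np.array([s,s*.07,0]))-[320,150])*5)
E
```

```text
[392.13734375 226.34078658] [360.68671873 381.70393291]
[376.45274661 221.34993369] [282.26373307 356.74966843]
[361.05223424 216.44947682] [205.26117119 332.24738409]
```

Emit:
arm_command(targets=[[[0,0,0.001,0,0,0,1],[0,0,0.001,0,0,0,1],[0,0,0.001,0,0,0,1],[0,0,0.001,0,0,0,1],[0,0,0.001,0,0,0,1],[0,0,0.001,0,0,0,1]]], newtons=20)

```text
time_s: 3.85
tool_pos: [0.437, -0.331, 0.0154]
tool_rot: [-180.0, 0.0, 94.0]
force: [0.2, 1.3, -0.4]
grip_width: 0.0466
```

```bash
python3 - <<'E'
from h import *
plan([.437,-.331,.016])
c=read_camera('scene'); save(c['img'][150:260,320:460],'s3.png',5)
c=read_camera('top'); save(c['img'][200:340,300:480],'t3.png',4)
plan([.437,-.331,.016])
E
```

```text
t 3.85 pos [ 0.437  -0.331   0.0154] rot [-180.    0.   94.] F [ 0.2  1.3 -0.4] w 0.0466
 shift [ 0.      0.     -0.0006] rot [-0.  0.  0.]
t 3.95 pos [ 0.437  -0.331   0.0154] rot [-180.    0.   94.] F [ 0.  -0.6 -0.2] w 0.0388
 shift [ 0.      0.     -0.0006] rot [-0.  0.  0.]
```

View pics/s3.png

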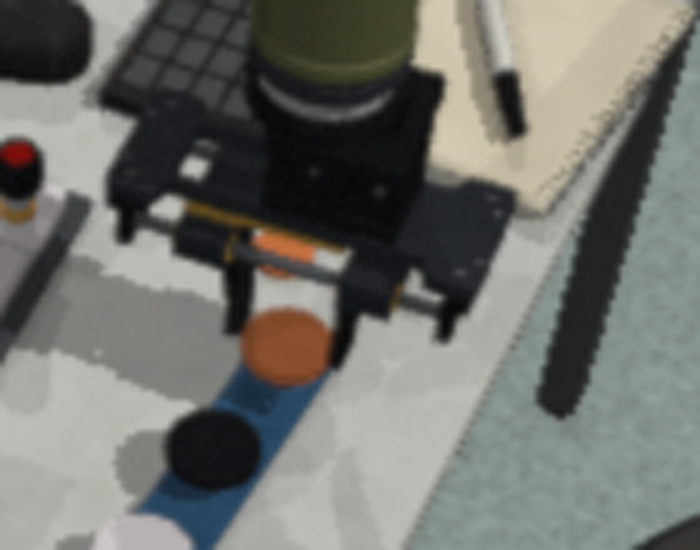

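View pics/t3.png

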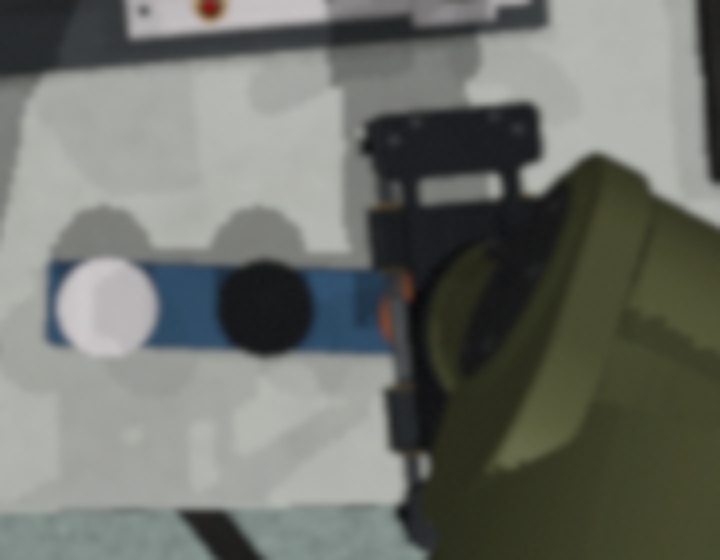

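Emit:
arm_command(targets=[[[0,0,0.0,0,0,0,-1]]])

```text
time_s: 4.05
tool_pos: [0.4369, -0.331, 0.0154]
tool_rot: [-180.0, 0.0, 94.0]
force: [-0.1, 1.1, -0.4]
grip_width: 0.0422
```

```bash
python3 - <<'E'
from h import *
plan([.437,-.331,.016])
c=read_camera('scene'); save(c['img'][150:260,320:460],'s4.png',5)
P=cloud(c)
np.savez('scene4.npz',**{k:np.array(v) for k,v in c.items()})
plan([.437,-.331,.016])
E
```

```text
t 4.05 pos [ 0.4369 -0.331   0.0154] rot [-180.    0.   94.] F [-0.1  1.1 -0.4] w 0.0422
 shift [ 0.      0.0001 -0.0006] rot [-0.  0.  0.]
t 4.1 pos [ 0.437  -0.331   0.0155] rot [180.   0.  94.] F [ 0.1 -1.1  0.6] w 0.0452
 shift [ 0.     -0.     -0.0005] rot [0. 0. 0.]
```

View pics/s4.png

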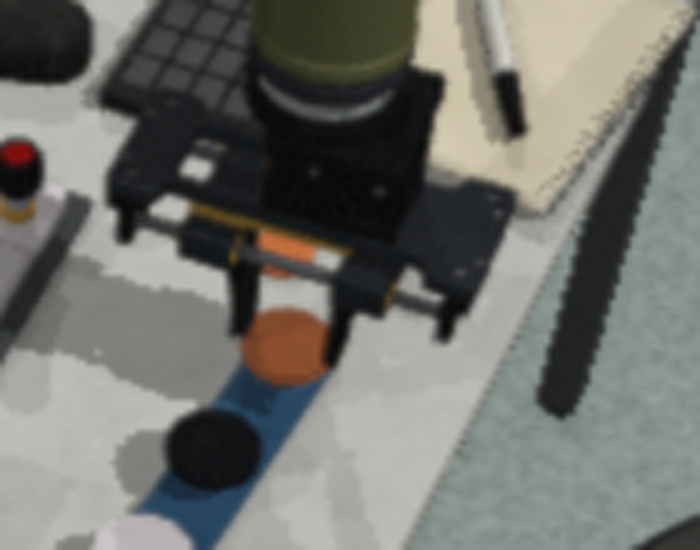

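```bash
python3 - <<'E'
from h import *
c=np.load('scene4.npz');P=cloud(c)
dark=(c['img'].max(-1)<50)
m=dark&(np.abs(P[...,0]-.437)<.1)&(P[...,1]<-.28)&(P[...,1]>-.4)&(P[...,2]<.09)&(P[...,2]>.005)
for z0 in np.arange(.01,.09,.01):
    q=P[m&(P[...,2]>=z0)&(P[...,2]<z0+.01)]
    for s,nm in ((q[:,0]>.437,'far'),(q[:,0]<.437,'near')):
        if s.sum(): print(round(z0,2),nm,s.sum(),'x',np.round([q[s,0].min(),q[s,0].max()],3),'y',np.round([q[s,1].min(),q[s,1].max()],3))
q=P[(c['img'][...,0].astype(int)-c['img'][...,2]>60)&(P[...,2]>.025)&(P[...,2]<.045)&(P[...,0]<.47)]
print('disc',q.min(0),q.max(0),len(q))
E
```

```text
0.03 far 4 x [0.458 0.463] y [-0.332 -0.317]
0.03 near 2 x [0.411 0.413] y [-0.324 -0.322]
0.04 far 10 x [0.458 0.462] y [-0.332 -0.317]
0.04 near 7 x [0.407 0.414] y [-0.325 -0.318]
0.05 far 7 x [0.458 0.463] y [-0.328 -0.319]
0.05 near 6 x [0.407 0.411] y [-0.327 -0.321]
0.06 far 12 x [0.457 0.464] y [-0.328 -0.318]
0.06 near 9 x [0.404 0.412] y [-0.324 -0.32 ]
0.07 far 14 x [0.457 0.468] y [-0.327 -0.317]
0.07 near 9 x [0.405 0.411] y [-0.325 -0.319]
0.08 far 13 x [0.458 0.468] y [-0.329 -0.315]
0.08 near 2 x [0.403 0.411] y [-0.322 -0.322]
disc [ 0.41448773 -0.35286243  0.02520629] [ 0.45891984 -0.30556227  0.03559049] 188
```

```bash
python3 - <<'E'
from h import *
c=np.load('scene4.npz');P=cloud(c)
im=cv2.cvtColor(c['img'][200:235,355:400],cv2.COLOR_RGB2BGR)
cv2.imwrite('pics/s4z.png',cv2.resize(im,None,fx=17,fy=17,interpolation=cv2.INTER_NEAREST))
for r in range(212,226): print(r,[(tuple(np.round(P[r,u]*1000).astype(int)),int(c['img'][r,u].max())) for u in range(382,392)])
E
```

```text
212 [((np.int64(443), np.int64(-387), np.int64(-1)), 158), ((np.int64(441), np.int64(-389), np.int64(-3)), 167), ((np.int64(437), np.int64(-387), np.int64(1)), 168), ((np.int64(435), np.int64(-388), np.int64(2)), 132), ((np.int64(413), np.int64(-320), np.int64(77)), 68), ((np.int64(411), np.int64(-323), np.int64(76)), 21), ((np.int64(408), np.int64(-321), np.int64(79)), 16), ((np.int64(406), np.int64(-325), np.int64(76)), 14), ((np.int64(403), np.int64(-322), np.int64(80)), 28), ((np.int64(393), np.int64(-295), np.int64(111)), 66)]
213 [((np.int64(433), np.int64(-355), np.int64(30)), 135), ((np.int64(430), np.int64(-354), np.int64(32)), 150), ((np.int64(436), np.int64(-384), np.int64(1)), 160), ((np.int64(434), np.int64(-387), np.int64(-1)), 120), ((np.int64(414), np.int64(-325), np.int64(69)), 60), ((np.int64(410), np.int64(-320), np.int64(75)), 22), ((np.int64(408), np.int64(-323), np.int64(73)), 11), ((np.int64(405), np.int64(-323), np.int64(74)), 21), ((np.int64(402), np.int64(-321), np.int64(78)), 70), ((np.int64(420), np.int64(-395), np.int64(-2)), 141)]
214 [((np.int64(431), n
[... 5744 characters left out ...]
, ((np.int64(410), np.int64(-357), np.int64(-4)), 172), ((np.int64(407), np.int64(-356), np.int64(-1)), 171), ((np.int64(404), np.int64(-356), np.int64(1)), 172)]
225 [((np.int64(418), np.int64(-321), np.int64(24)), 125), ((np.int64(415), np.int64(-321), np.int64(25)), 103), ((np.int64(417), np.int64(-336), np.int64(9)), 89), ((np.int64(417), np.int64(-345), np.int64(0)), 110), ((np.int64(414), np.int64(-346), np.int64(0)), 140), ((np.int64(412), np.int64(-347), np.int64(1)), 156), ((np.int64(410), np.int64(-349), np.int64(0)), 168), ((np.int64(408), np.int64(-352), np.int64(-2)), 171), ((np.int64(405), np.int64(-354), np.int64(-2)), 171), ((np.int64(402), np.int64(-353), np.int64(0)), 172)]
```

View pics/s4z.png

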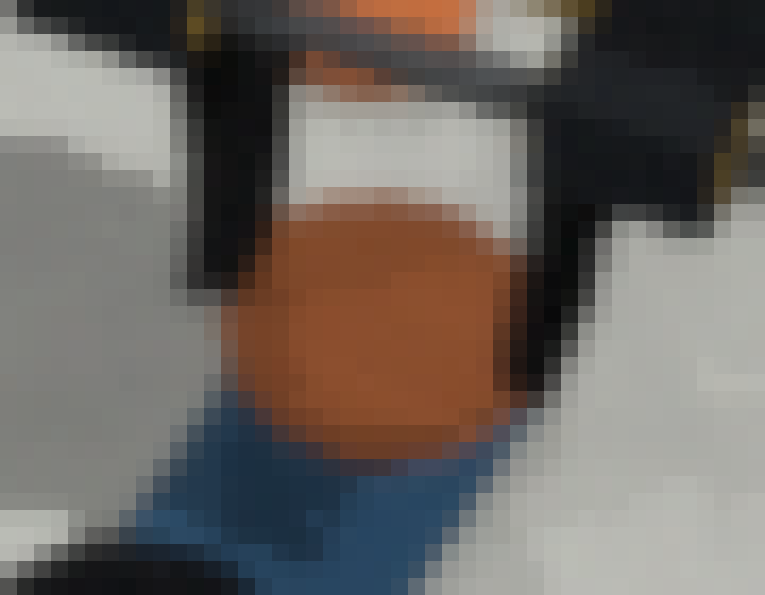

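Emit:
arm_command(targets=[[[0,0,0,0,0,0,-1],[0,0,0,0,0,0,-1],[0,0,0,0,0,0,-1],[0,0,0,0,0,0,-1],[0,0,0,0,0,0,-1],[0,0,0.004,0,0,0,-1],[0,0,0.008,0,0,0,-1],[0,0,0.011,0,0,0,-1],[0,0,0.0125,0,0,0,-1],[0,0,0.0125,0,0,0,-1]]])

```text
time_s: 5.1
tool_pos: [0.4368, -0.3308, 0.0025]
tool_rot: [-180.0, -0.0, 94.0]
force: [-0.7, -0.3, 0.8]
grip_width: 0.0867
```

```bash
python3 - <<'E'
from h import *
plan([.437,-.331,.0])
c=read_camera('scene')
P=cloud(c)
np.savez('scene5.npz',**{k:np.array(v) for k,v in c.items()})
im=cv2.cvtColor(c['img'][195:240,350:410],cv2.COLOR_RGB2BGR)
cv2.imwrite('pics/s5z.png',cv2.resize(im,None,fx=12,fy=12,interpolation=cv2.INTER_NEAREST))
dark=(c['img'].max(-1)<50)
m=dark&(np.abs(P[...,0]-.437)<.1)&(P[...,1]<-.30)&(P[...,1]>-.4)&(P[...,2]<.07)&(P[...,2]>-.01)
for z0 in np.arange(-.01,.06,.005):
    q=P[m&(P[...,2]>=z0)&(P[...,2]<z0+.005)]
    for s,nm in ((q[:,0]>.437,'far'),(q[:,0]<.437,'near')):
        if s.sum(): print(round(z0,3),nm,s.sum(),'x',np.round([q[s,0].min(),q[s,0].max()],3),'y',np.round([q[s,1].min(),q[s,1].max()],3))
E
```

```text
t 5.1 pos [ 0.4368 -0.3308  0.0025] rot [-1.7997e+02 -3.0000e-02  9.4000e+01] F [-0.7 -0.3  0.8] w 0.0867
 shift [-0.0002  0.0002  0.0025] rot [-0.03 -0.03  0.  ]
0.025 far 8 x [0.48  0.485] y [-0.334 -0.316]
0.025 near 2 x [0.385 0.39 ] y [-0.326 -0.322]
0.03 far 5 x [0.481 0.485] y [-0.326 -0.312]
0.03 near 4 x [0.384 0.388] y [-0.332 -0.322]
0.035 far 5 x [0.48  0.486] y [-0.331 -0.316]
0.035 near 3 x [0.384 0.39 ] y [-0.324 -0.323]
0.04 far 7 x [0.48  0.486] y [-0.329 -0.314]
0.04 near 3 x [0.385 0.388] y [-0.324 -0.321]
0.045 far 6 x [0.479 0.485] y [-0.331 -0.319]
0.045 near 4 x [0.383 0.389] y [-0.325 -0.32 ]
0.05 far 5 x [0.481 0.484] y [-0.322 -0.316]
0.05 near 4 x [0.383 0.389] y [-0.326 -0.322]
0.055 far 6 x [0.48  0.487] y [-0.328 -0.313]
0.055 near 3 x [0.384 0.387] y [-0.323 -0.322]
```

View pics/s5z.png

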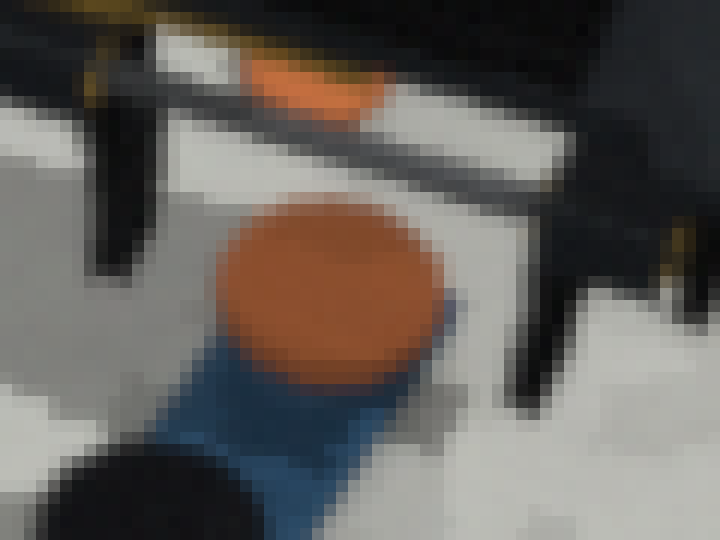

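Emit:
arm_command(targets=[[[0,0,0.003,0,0,0,-1],[0,0,0.0065,0,0,0,-1],[0,0,0.0065,0,0,0,0.0],[0,0,0.0065,0,0,0,0.5],[0,0,0.0065,0,0,0,1],[0,0,0.0065,0,0,0,1],[0,0,0.0065,0,0,0,1],[0,0,0.0065,0,0,0,1],[0,0,0.0065,0,0,0,1],[0,0,0.0065,0,0,0,1]]], newtons=20)

```text
time_s: 6.15
tool_pos: [0.4371, -0.3311, -0.0034]
tool_rot: [180.0, 0.0, 94.0]
force: [-0.0, 0.2, -0.5]
grip_width: 0.0487
```

```bash
python3 - <<'E'
from h import *
plan([.437,-.331,.0])
c=read_camera('scene')
im=cv2.cvtColor(c['img'][195:240,350:410],cv2.COLOR_RGB2BGR)
cv2.imwrite('pics/s6z.png',cv2.resize(im,None,fx=12,fy=12,interpolation=cv2.INTER_NEAREST))
E
```

```text
t 6.15 pos [ 0.4371 -0.3311 -0.0034] rot [1.7999e+02 1.0000e-02 9.4000e+01] F [-0.   0.2 -0.5] w 0.0487
 shift [ 0.0001 -0.     -0.0034] rot [0.01 0.01 0.  ]
```

View pics/s6z.png

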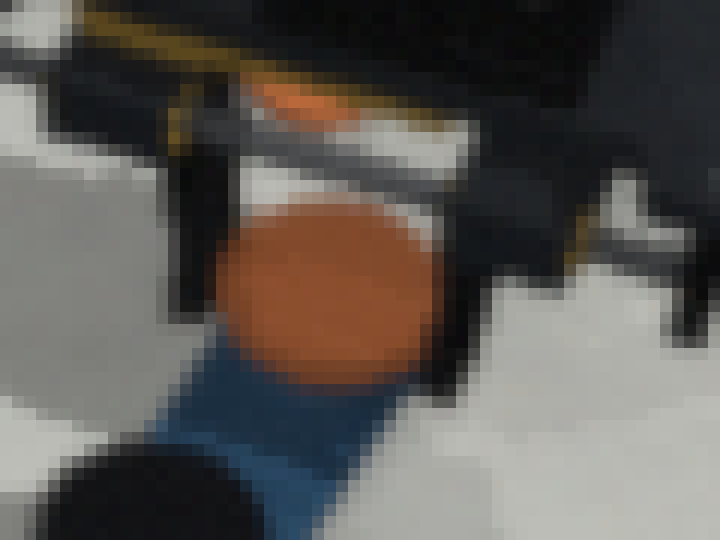

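Emit:
arm_command(targets=[[[0,0,0,0,0,0,1],[0,0,-0.008,0,0,0,1],[0,0,-0.02,0,0,0,1],[0,0,-0.04,0,0,0,1],[0,0,-0.06,0,0,0,1],[0,0,-0.078,0,0,0,1],[0,0,-0.088,0,0,0,1],[0,0,-0.09,0,0,0,1],[0,0,-0.09,0,0,0,1]]])

```text
time_s: 7.1
tool_pos: [0.4369, -0.331, 0.0866]
tool_rot: [180.0, 0.0, 94.0]
force: [0.1, 0.1, -1.8]
grip_width: 0.0491
```

```bash
python3 - <<'E'
from h import *
plan([.6497,-.1912,.087])
c=read_camera('scene'); save(c['img'][130:260,300:460],'s7.png',4)
E
```

```text
t 7.1 pos [ 0.4369 -0.331   0.0866] rot [1.8e+02 2.0e-02 9.4e+01] F [ 0.1  0.1 -1.8] w 0.0491
 shift [ 0.1246  0.2221 -0.0005] rot [0.   0.02 0.  ]
```

View pics/s7.png

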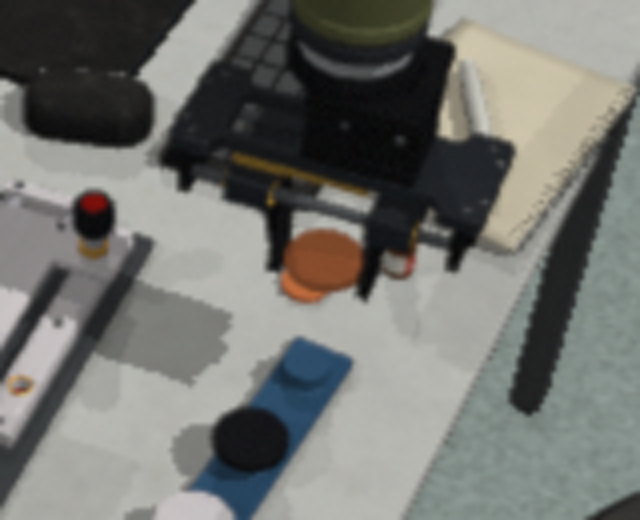

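Emit:
arm_command(targets=[[[0.006,0.01,0,0,0,0,1],[0.018,0.032,0,0,0,0,1],[0.036,0.064,0,0,0,0,1],[0.058,0.103,0,0,0,0,1],[0.08,0.143,0,0,0,0,1],[0.1,0.178,0,0,0,0,1],[0.115,0.205,0,0,0,0,1],[0.122,0.218,0,0,0,0,1],[0.1246,0.2221,0,0,0,0,1],[0.1246,0.2221,0,0,0,0,1]]])

```text
time_s: 8.15
tool_pos: [0.6492, -0.1913, 0.0857]
tool_rot: [-179.9, -0.0, 94.0]
force: [-1.1, 0.3, -1.2]
grip_width: 0.0493
```

Emit:
arm_command(targets=[[[0,0,0,0,0,0,1],[0,0,0,0,0,0,1]]])

```text
time_s: 8.35
tool_pos: [0.6486, -0.1933, 0.0865]
tool_rot: [-179.9, 0.1, 93.8]
force: [-0.5, -0.1, -1.3]
grip_width: 0.0496
```

```bash
python3 - <<'E'
from h import *
plan([.6497,-.1912,.087])
c=read_camera('scene'); d=read_camera('top')
plan([.6497,-.1912,.087])
np.savez('scene8.npz',**{k:np.array(v) for k,v in c.items()})
np.savez('top8.npz',**{k:np.array(v) for k,v in d.items()})
save(c['img'][150:280,220:380],'s8.png',4);save(d['img'][110:250,250:430],'t8.png',4)
for x in (c,d):
    P=cloud(x);q=(x['img'][...,0].astype(int)-x['img'][...,2]>50)&(P[...,0]>.59)&(P[...,0]<.72)&(P[...,2]>.1)&(P[...,2]<.14)
    print(q.sum(),P[q].min(0),P[q].max(0),np.median(P[q][:,2]))
E
```

```text
t 8.35 pos [ 0.6486 -0.1933  0.0865] rot [-1.7995e+02  7.0000e-02  9.3850e+01] F [-0.5 -0.1 -1.3] w 0.0496
 shift [ 0.002   0.0013 -0.0005] rot [-0.05  0.07 -0.15]
t 8.45 pos [ 0.649  -0.1928  0.0867] rot [-1.7998e+02  5.0000e-02  9.3890e+01] F [ 0.2 -0.4 -2. ] w 0.0492
 shift [ 0.0015  0.0008 -0.0003] rot [-0.02  0.05 -0.11]
204 [ 0.62198505 -0.2139513   0.11457051] [ 0.67294596 -0.16714768  0.13772637] 0.12137043032866662Traceback (most recent call last):
  File "<stdin>", line 10, in <module>
    return umr_minimum(a, axis, None, out, keepdims, initial, where)
ValueError: zero-size array to reduction operation minimum which has no identity
```

View pics/s8.png

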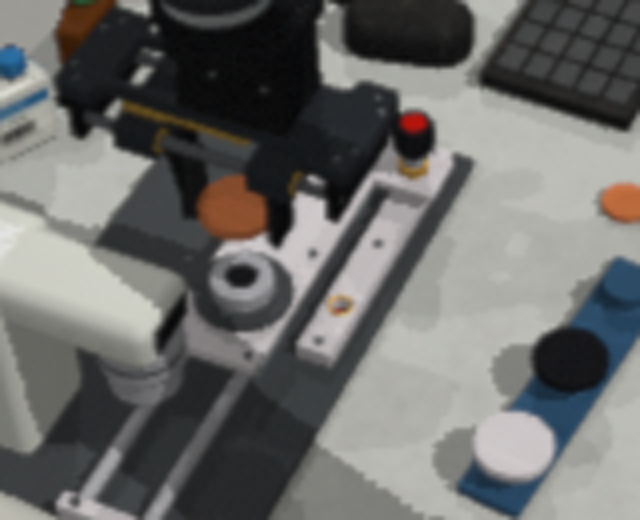

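View pics/t8.png

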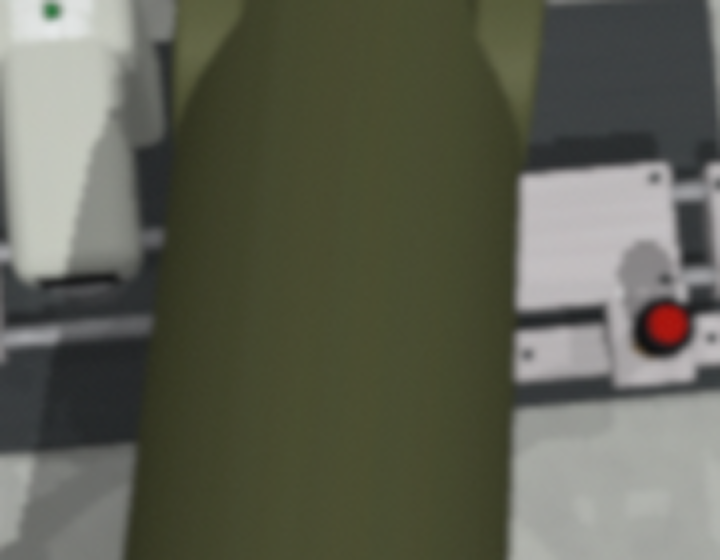

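```bash
cat >> h.py <<'E'
def overlay(c,circles,u0,v0,u1,v1,s,name):
    im=cv2.resize(cv2.cvtColor(c['img'][v0:v1,u0:u1],cv2.COLOR_RGB2BGR),None,fx=s,fy=s,interpolation=cv2.INTER_CUBIC)
    for (x,y,z,r) in circles:
        a=np.linspace(0,2*np.pi,60)
        pts=np.array([proj(c,(x+r*np.cos(t),y+r*np.sin(t),z)) for t in a])
        pts=((pts+.5-[u0,v0])*s-.5); cv2.polylines(im,[np.round(pts*8).astype(np.int32)],True,(0,255,0),1,cv2.LINE_AA,3)
    cv2.imwrite('pics/'+name,im)
E
python3 - <<'E'
from h import *
c=np.load('scene8.npz')
overlay(c,[(.6497,-.1912,.057,.021),(.649,-.192,.122,.025),(.4443,-.1698,.032,.025)],260,180,360,270,8,'o8.png')
c=np.load('top0.npz')
overlay(c,[(.6497,-.1912,.057,.021),(.6497,-.1912,.045,.033),(.6055,-.3452,.082,.014),(.4374,-.3315,.032,.025),(.4443,-.1698,.032,.025)],310,150,430,290,5,'o0.png')
E
```

```text
(no output)
```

View pics/o8.png

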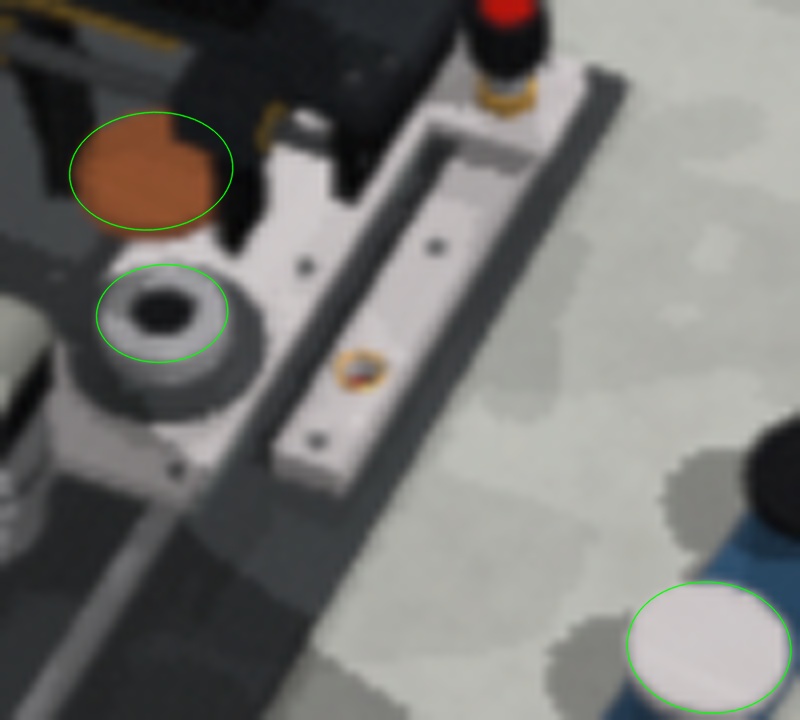

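View pics/o0.png

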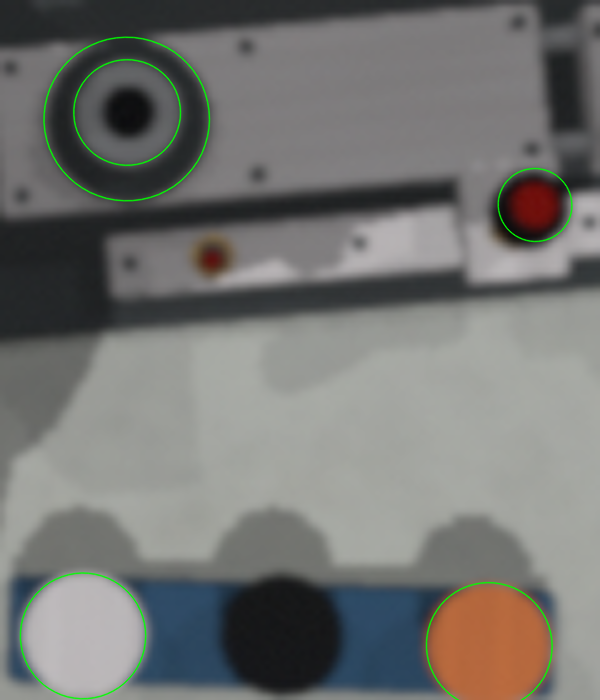

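```bash
python3 - <<'E'
from h import *
c=np.load('scene8.npz');o=get_obs();print(o['tool_pos'])
a=proj(c,(.649,-.192,.122));
for d in ((.01,0,0),(0,.01,0),(0,0,.01)): print(d,proj(c,np.array([.649,-.192,.122])+d)-a)
img=c['img'].astype(float);ex=img[...,0]-img[...,2]
# radial edge search with subpixel along angles
def edges(x,y,z,r):
    out=[]
    for t in np.radians(np.arange(0,360,10)):
        rr=np.linspace(r-.008,r+.008,33)
        pts=np.array([proj(c,(x+q*np.cos(t),y+q*np.sin(t),z)) for q in rr],np.float32)
        v=cv2.remap(ex.astype(np.float32),pts[:,0].reshape(1,-1),pts[:,1].reshape(1,-1),cv2.INTER_LINEAR)[0]
        out.append((int(round(np.degrees(t))),round(float(v[0])),round(float(v[-1])),round(float(rr[np.argmin(np.gradient(v))]*1000),1)))
    return out
print(edges(.649,-.192,.122,.025))
E
```

```text
[ 0.64900079 -0.19275051  0.08667992]
(0.01, 0, 0) [-3.49108377 -1.36360028]
(0, 0.01, 0) [-2.10637509  2.61958086]
(0, 0, 0.01) [-0.28469052 -2.86573756]
[(0, 85, 0, 24.0), (10, 87, 1, 23.0), (20, 90, -2, 22.5), (30, 88, -4, 24.0), (40, 91, -4, 22.5), (50, 91, -3, 23.5), (60, 92, -5, 25.5), (70, 94, -4, 25.0), (80, 94, -3, 26.5), (90, 93, -2, 28.5), (100, 94, 1, 28.5), (110, 94, 7, 30.5), (120, 96, 10, 28.0), (130, 95, 10, 30.0), (140, 94, 10, 29.0), (150, 95, 7, 28.5), (160, 95, 5, 26.0), (170, 95, 0, 24.0), (180, 92, -2, 20.5), (190, 91, -1, 18.5), (200, 78, -1, 17.0), (210, 65, 0, 17.5), (220, 61, 6, 17.5), (230, 59, 6, 18.0), (240, 36, -4, 17.5), (250, 24, -4, 17.0), (260, 12, -4, 17.0), (270, 19, -4, 17.0), (280, 51, -5, 20.5), (290, 86, -3, 25.0), (300, 87, -2, 26.0), (310, 88, -3, 24.5), (320, 87, -4, 24.5), (330, 87, -3, 24.0), (340, 87, -2, 24.5), (350, 86, -1, 24.0)]
```

Emit:
arm_command(targets=[[[0,0,0.01,0,0,0,1],[0,0,0.025,0,0,0,1],[0,0,0.038,0,0,0,1],[0,0,0.045,0,0,0,1],[0,0,0.047,0,0,0,1],[0,0,0.047,0,0,0,1],[0,0,0.047,0,0,0,1]]])

```text
time_s: 9.15
tool_pos: [0.6503, -0.1912, 0.0399]
tool_rot: [180.0, 0.0, 94.0]
force: [-0.2, 0.6, -0.7]
grip_width: 0.049
```

```bash
python3 - <<'E'
from h import *
plan([.650,-.1912,.040])
c=read_camera('scene')
np.savez('scene9.npz',**{k:np.array(v) for k,v in c.items()})
p=get_obs()['tool_pos']
overlay(c,[(p[0],p[1],p[2]+.0355,.025)],250,180,350,270,8,'o9.png')
E
```

```text
t 9.15 pos [ 0.6503 -0.1912  0.0399] rot [1.7995e+02 2.0000e-02 9.4010e+01] F [-0.2  0.6 -0.7] w 0.049
 shift [ 0.     -0.0003 -0.0001] rot [0.05 0.02 0.01]
```

View pics/o9.png

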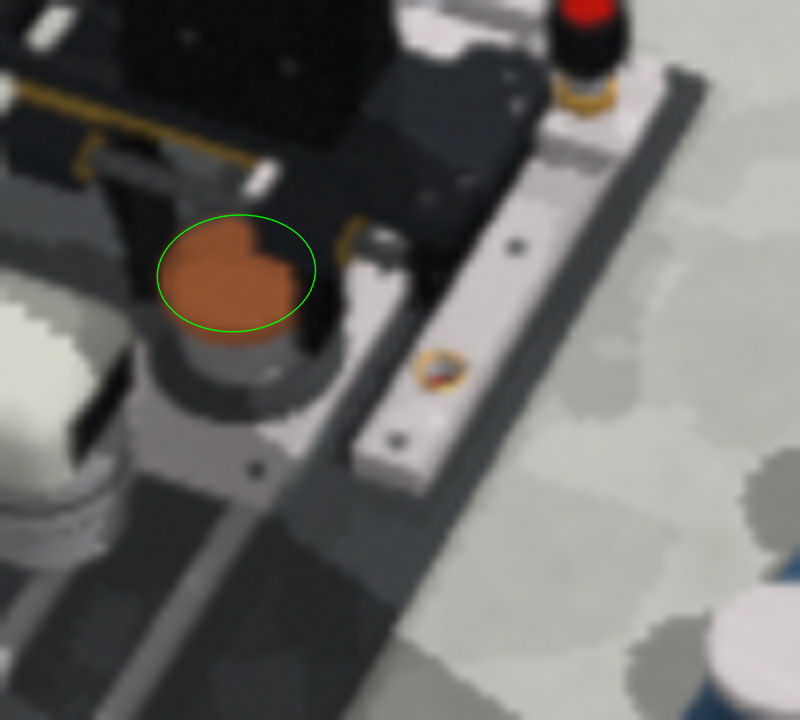

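Emit:
arm_command(targets=[[[0,0,0.004,0,0,0,1],[0,0,0.007,0,0,0,1],[0,0,0.0085,0,0,0,1],[0,0,0.0095,0,0,0,1],[0,0,0.0095,0,0,0,1]]])

```text
time_s: 9.7
tool_pos: [0.6498, -0.1912, 0.0298]
tool_rot: [-180.0, 0.0, 94.0]
force: [-0.5, 0.5, -1.3]
grip_width: 0.0488
```

Emit:
arm_command(targets=[[[0,0,0.0005,0,0,0,1],[0,0,0.001,0,0,0,1],[0,0,0.001,0,0,0,1]]])

```text
time_s: 10.0
tool_pos: [0.65, -0.1913, 0.0296]
tool_rot: [180.0, 0.0, 94.0]
force: [-1.2, 0.7, 3.0]
grip_width: 0.0495
```

Emit:
arm_command(targets=[[[0,0,0,0,0,0,0.3],[0,0,0,0,0,0,-0.3],[0,0,0,0,0,0,-1],[0,0,0,0,0,0,-1],[0,0,0,0,0,0,-1],[0,0,-0.01,0,0,0,-1],[0,0,-0.03,0,0,0,-1],[0,0,-0.055,0,0,0,-1],[0,0,-0.075,0,0,0,-1],[0,0,-0.08,0,0,0,-1]]])

```text
time_s: 11.0
tool_pos: [0.6519, -0.1915, 0.1127]
tool_rot: [179.7, 0.1, 94.0]
force: [0.2, -0.9, 0.7]
grip_width: 0.0869
```

```bash
python3 - <<'E'
from h import *
plan([.4443,-.1698,.090])
E
```

```text
t 11.0 pos [ 0.6519 -0.1915  0.1127] rot [1.797e+02 1.200e-01 9.400e+01] F [ 0.2 -0.9  0.7] w 0.0869
 shift [ 0.0362 -0.2057  0.0216] rot [0.3  0.12 0.  ]
```

Emit:
arm_command(targets=[[[0.002,-0.012,0,0,0,0,-1],[0.007,-0.035,0.002,0,0,0,-1],[0.013,-0.072,0.005,0,0,0,-1],[0.02,-0.112,0.01,0,0,0,-1],[0.027,-0.15,0.015,0,0,0,-1],[0.032,-0.18,0.018,0,0,0,-1],[0.035,-0.197,0.0195,0,0,0,-1],[0.0357,-0.2037,0.0195,0,0,0,-1],[0.0357,-0.2037,0.0195,0,0,0,-1],[0.0357,-0.2037,0.0195,0,0,0,-1]]])

```text
time_s: 12.0
tool_pos: [0.4453, -0.1699, 0.0898]
tool_rot: [179.9, 0.0, 94.0]
force: [-0.1, 0.3, 0.2]
grip_width: 0.0872
```

```bash
python3 - <<'E'
from h import *
plan([.4443,-.1698,-.004])
c=read_camera('scene')
d=read_camera('top')
np.savez('scene10.npz',**{k:np.array(v) for k,v in c.items()})
np.savez('top10.npz',**{k:np.array(v) for k,v in d.items()})
overlay(c,[(.650,-.1912,.065,.025),(.4443,-.1698,.032,.025)],260,180,380,270,6,'o10.png')
overlay(d,[(.650,-.1912,.065,.025),(.4443,-.1698,.032,.025)],260,130,440,300,4,'o10t.png')
plan([.4443,-.1698,-.004])
E
```

```text
t 12.0 pos [ 0.4453 -0.1699  0.0898] rot [1.7992e+02 2.0000e-02 9.4020e+01] F [-0.1  0.3  0.2] w 0.0872
 shift [ 0.0002 -0.0011  0.0938] rot [0.08 0.02 0.02]
t 12.1 pos [ 0.4454 -0.1697  0.0896] rot [ 1.7994e+02 -1.0000e-02  9.4040e+01] F [-0.4  0.2 -0.2] w 0.0871
 shift [-0.     -0.0012  0.0936] rot [ 0.06 -0.01  0.04]
```

View pics/o10.png

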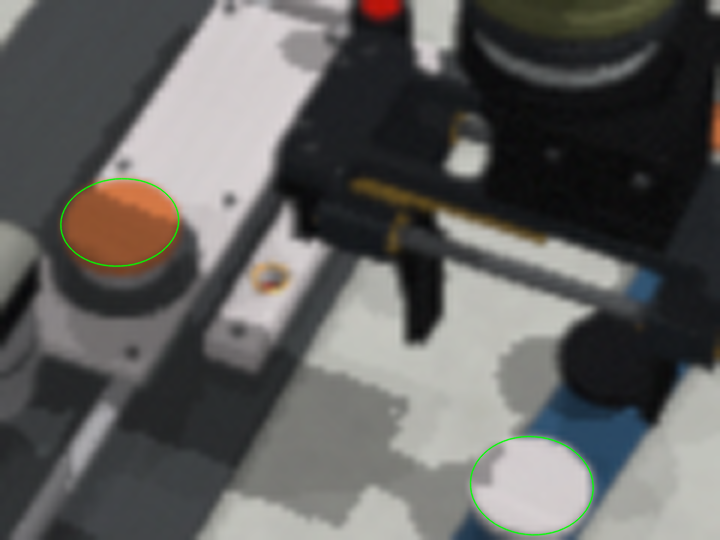

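View pics/o10t.png

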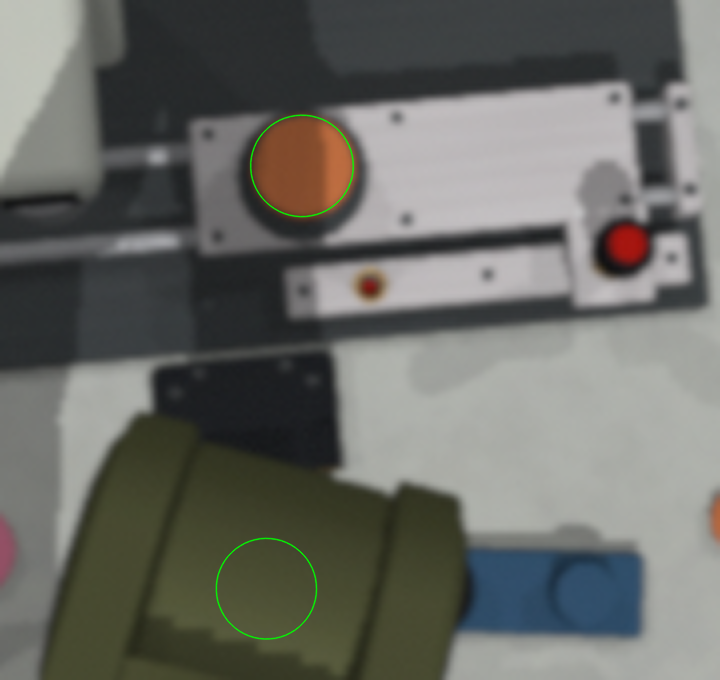

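Emit:
arm_command(targets=[[[0,-0.001,0.02,0,0,0,-1],[0,-0.001,0.045,0,0,0,-1],[0,-0.001,0.068,0,0,0,-1],[0,-0.001,0.084,0,0,0,-1],[0,-0.001,0.092,0,0,0,-1],[0,-0.001,0.0935,0,0,0,-1],[0,-0.001,0.0935,0,0,0,-1],[0,-0.001,0.0935,0,0,0,0]]])

```text
time_s: 12.9
tool_pos: [0.4442, -0.1702, -0.0032]
tool_rot: [179.9, 0.0, 94.0]
force: [-0.3, -0.4, -0.4]
grip_width: 0.0841
```

```bash
python3 - <<'E'
from h import *
plan([.4443,-.1698,-.004])
E
```

```text
t 12.9 pos [ 0.4442 -0.1702 -0.0032] rot [1.7991e+02 5.0000e-02 9.4010e+01] F [-0.3 -0.4 -0.4] w 0.0841
 shift [0.0004 0.0002 0.0008] rot [0.09 0.05 0.01]
```

Emit:
arm_command(targets=[[[0,0,0,0,0,0,0.5],[0,0,0,0,0,0,1],[0,0,0,0,0,0,1],[0,0,0,0,0,0,1],[0,0,0,0,0,0,1],[0,0,0,0,0,0,1],[0,0,0,0,0,0,1]]], newtons=15)

```text
time_s: 13.6
tool_pos: [0.4432, -0.17, -0.0039]
tool_rot: [180.0, 0.0, 94.0]
force: [-0.7, -0.3, 1.7]
grip_width: 0.0493
```

Emit:
arm_command(targets=[[[0,0,0,0,0,0,1],[0,0,-0.008,0,0,0,1],[0,0,-0.022,0,0,0,1],[0,0,-0.045,0,0,0,1],[0,0,-0.07,0,0,0,1],[0,0,-0.09,0,0,0,1],[0,0,-0.1,0,0,0,1],[0,0,-0.102,0,0,0,1],[0,0,-0.102,0,0,0,1]]])

```text
time_s: 14.5
tool_pos: [0.443, -0.1699, 0.0979]
tool_rot: [-180.0, 0.0, 94.0]
force: [-0.4, 0.4, -0.7]
grip_width: 0.0492
```

```bash
python3 - <<'E'
from h import *
plan([.650,-.1912,.098])
c=read_camera('scene'); save(c['img'][150:290,290:450],'s11.png',4)
E
```

```text
t 14.5 pos [ 0.443  -0.1699  0.0979] rot [-1.8e+02  2.0e-02  9.4e+01] F [-0.4  0.4 -0.7] w 0.0492
 shift [-3.570e-02  2.051e-01 -1.000e-04] rot [-0.    0.02  0.  ]
```

View pics/s11.png

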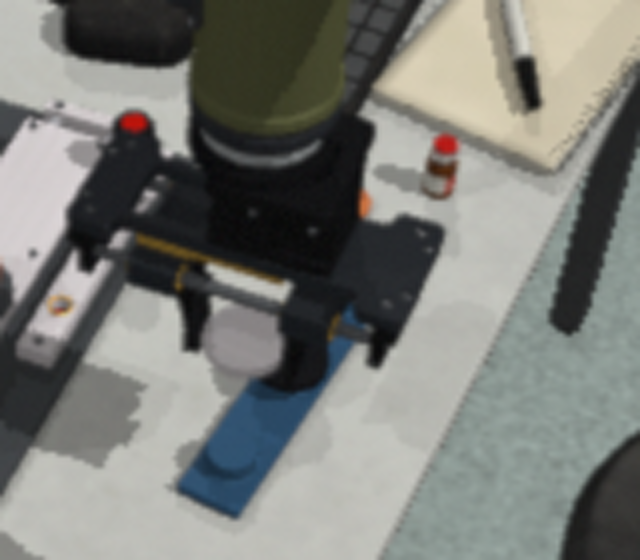

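Emit:
arm_command(targets=[[[-0.002,0.012,0,0,0,0,1],[-0.007,0.035,0,0,0,0,1],[-0.013,0.072,0,0,0,0,1],[-0.02,0.112,0,0,0,0,1],[-0.027,0.15,0,0,0,0,1],[-0.032,0.18,0,0,0,0,1],[-0.035,0.197,0,0,0,0,1],[-0.0357,0.2051,0,0,0,0,1],[-0.0357,0.2051,0,0,0,0,1],[-0.0357,0.2051,0,0,0,0,1]]])

```text
time_s: 15.55
tool_pos: [0.6494, -0.191, 0.0972]
tool_rot: [-179.9, -0.0, 94.0]
force: [-0.4, -0.2, -0.2]
grip_width: 0.0494
```

Emit:
arm_command(targets=[[[0,0,0.01,0,0,0,1],[0,0,0.025,0,0,0,1],[0,0,0.038,0,0,0,1],[0,0,0.045,0,0,0,1],[0,0,0.048,0,0,0,1],[0,0,0.048,0,0,0,1],[0,0,0.048,0,0,0,1]]])

```text
time_s: 16.25
tool_pos: [0.6506, -0.1912, 0.0504]
tool_rot: [180.0, 0.0, 94.0]
force: [0.5, -0.4, 0.0]
grip_width: 0.0494
```

```bash
python3 - <<'E'
from h import *
plan([.650,-.1912,.0375])
c=read_camera('scene')
p=get_obs()['tool_pos']
overlay(c,[(p[0],p[1],p[2]+.0355,.025),(.65,-.1912,.065,.025)],250,180,350,270,8,'o12.png')
E
```

```text
t 16.25 pos [ 0.6506 -0.1912  0.0504] rot [1.7996e+02 2.0000e-02 9.4000e+01] F [ 0.5 -0.4  0. ] w 0.0494
 shift [ 0.0001 -0.0006  0.0129] rot [0.04 0.02 0.  ]
```

View pics/o12.png

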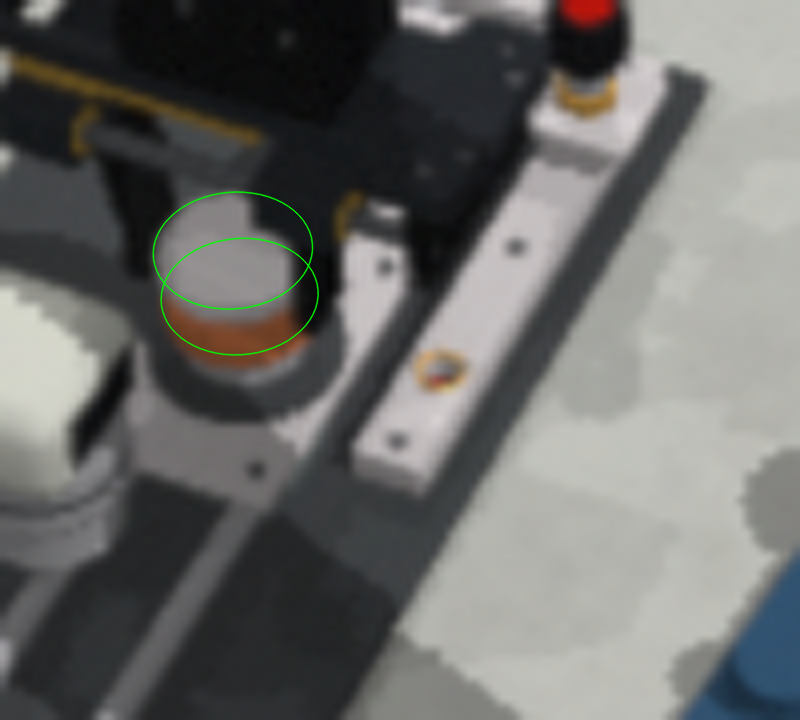

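Emit:
arm_command(targets=[[[0,-0.0003,0.004,0,0,0,1],[0,-0.0003,0.008,0,0,0,1],[0,-0.0003,0.0105,0,0,0,1],[0,-0.0003,0.0115,0,0,0,1],[0,-0.0003,0.0115,0,0,0,1]]])

```text
time_s: 16.8
tool_pos: [0.6506, -0.1915, 0.039]
tool_rot: [179.9, 0.0, 94.0]
force: [0.4, -0.7, 4.0]
grip_width: 0.0496
```

Emit:
arm_command(targets=[[[0,0,0.0005,0,0,0,1],[0,0,0.001,0,0,0,1],[0,0,0.001,0,0,0,1]]])

```text
time_s: 17.1
tool_pos: [0.6507, -0.1914, 0.0378]
tool_rot: [179.9, 0.0, 94.0]
force: [2.5, -1.4, 5.1]
grip_width: 0.05
```

Emit:
arm_command(targets=[[[0,0,0,0,0,0,0.3],[0,0,0,0,0,0,-0.3],[0,0,0,0,0,0,-1],[0,0,0,0,0,0,-1],[0,0,0,0,0,0,-1],[0,0,-0.01,0,0,0,-1],[0,0,-0.03,0,0,0,-1],[0,0,-0.055,0,0,0,-1],[0,0,-0.075,0,0,0,-1],[0,0,-0.085,0,0,0,-1]]])

```text
time_s: 18.1
tool_pos: [0.6512, -0.1913, 0.1256]
tool_rot: [179.8, 0.1, 94.0]
force: [0.7, 0.2, 0.7]
grip_width: 0.0872
```

```bash
python3 - <<'E'
from h import *
plan([.6055,-.345,.125])
c=read_camera('scene')
d=read_camera('top')
overlay(c,[(.65,-.1912,.065,.025),(.65,-.1912,.073,.025)],250,180,350,270,8,'o13.png')
save(d['img'][110:290,250:450],'t13.png',3.5)
E
```

```text
t 18.1 pos [ 0.6512 -0.1913  0.1256] rot [1.798e+02 8.000e-02 9.401e+01] F [0.7 0.2 0.7] w 0.0872
 shift [-0.1501 -0.0563  0.0006] rot [0.2  0.08 0.01]
```

View pics/o13.png

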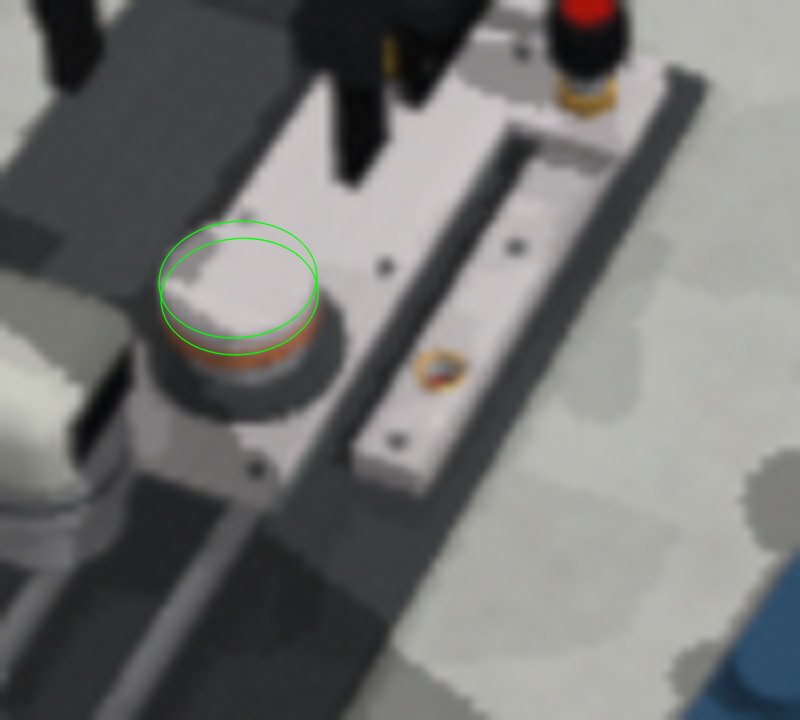

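Emit:
arm_command(targets=[[[-0.01,-0.004,0,0,0,0,-1],[-0.03,-0.011,0,0,0,0,-1],[-0.06,-0.022,0,0,0,0,-1],[-0.092,-0.034,0,0,0,0,-1],[-0.12,-0.045,0,0,0,0,-1],[-0.14,-0.052,0,0,0,0,-1],[-0.148,-0.055,0,0,0,0,-1],[-0.15,-0.056,0,0,0,0,-1],[-0.15,-0.056,0,0,0,0,-1],[-0.15,-0.056,0,0,0,0,-1]]])

```text
time_s: 19.2
tool_pos: [0.6053, -0.3426, 0.1223]
tool_rot: [180.0, -0.1, 94.1]
force: [0.0, 0.4, 0.2]
grip_width: 0.0869
```

```bash
python3 - <<'E'
from h import *
plan([.6056,-.345,.0405])
c=read_camera('scene');d=read_camera('top')
save(c['img'][140:260,270:390],'s14.png',5)
overlay(d,[(.65,-.1912,.073,.025),(.65,-.1912,.045,.033)],290,130,430,240,5,'o14.png')
plan([.6056,-.345,.0405])
E
```

```text
t 19.2 pos [ 0.6053 -0.3426  0.1223] rot [ 1.7999e+02 -7.0000e-02  9.4150e+01] F [0.  0.4 0.2] w 0.0869
 shift [-0.0025  0.0001  0.0818] rot [ 0.01 -0.07  0.15]
t 19.3 pos [ 0.6053 -0.3429  0.1225] rot [ 1.7998e+02 -3.0000e-02  9.4140e+01] F [0.2 0.2 0.1] w 0.087
 shift [-0.0022  0.0001  0.082 ] rot [ 0.02 -0.03  0.14]
```

View pics/s14.png

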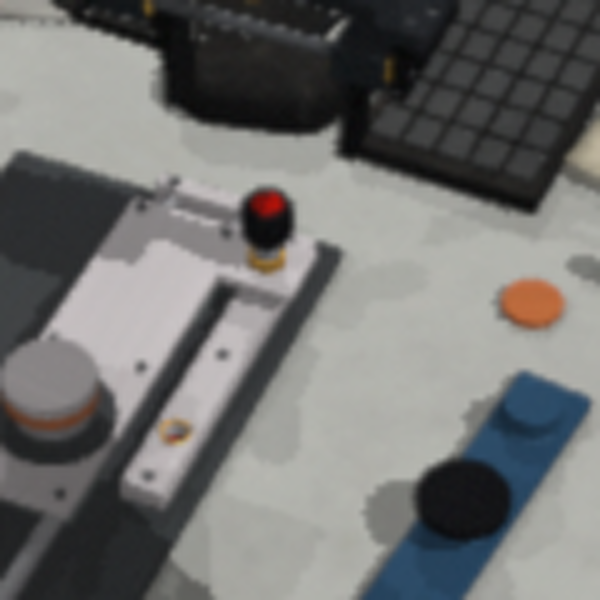

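View pics/o14.png

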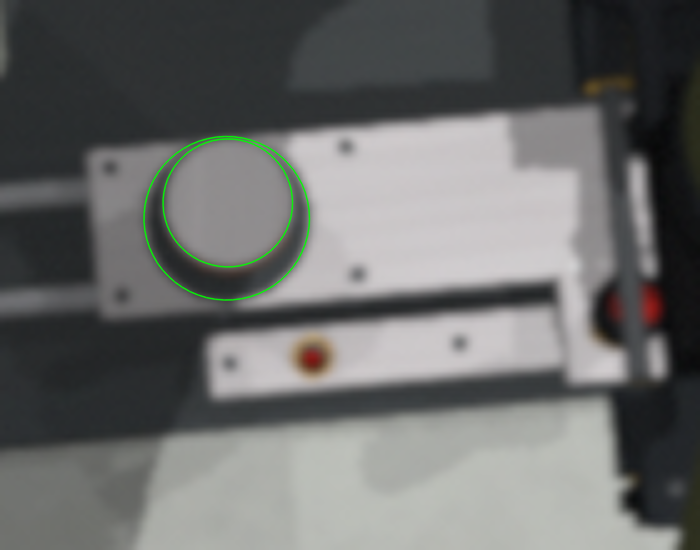

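Emit:
arm_command(targets=[[[0,0,0.01,0,0,0,-1],[0,0,0.025,0,0,0,-1],[0,0,0.034,0,0,0,-1],[0,0,0.036,0,0,0,-1],[0,0,0.036,0,0,0,-1]]])

```text
time_s: 19.8
tool_pos: [0.604, -0.3445, 0.0853]
tool_rot: [-179.9, -0.1, 94.0]
force: [-0.0, -0.0, 0.0]
grip_width: 0.0868
```

```bash
python3 - <<'E'
from h import *
plan([.6056,-.345,.0405])
E
```

```text
t 19.8 pos [ 0.604  -0.3445  0.0853] rot [-1.7992e+02 -5.0000e-02  9.4000e+01] F [-0. -0.  0.] w 0.0868
 shift [-0.0006  0.0016  0.0448] rot [-0.08 -0.05  0.  ]
```

Emit:
arm_command(targets=[[[-0.0005,0.001,0.01,0,0,0,-1],[-0.0005,0.001,0.025,0,0,0,-1],[-0.0005,0.001,0.038,0,0,0,-1],[-0.0005,0.001,0.043,0,0,0,-1],[-0.0005,0.001,0.0448,0,0,0,-1],[-0.0005,0.001,0.0448,0,0,0,-1],[-0.0005,0.001,0.0448,0,0,0,0]]])

```text
time_s: 20.5
tool_pos: [0.606, -0.3454, 0.0422]
tool_rot: [180.0, 0.0, 94.0]
force: [0.3, -0.2, 0.6]
grip_width: 0.0841
```

```bash
python3 - <<'E'
from h import *
plan([.6056,-.345,.0405])
c=read_camera('scene')
save(c['img'][130:210,270:370],'s15.png',7)
E
```

```text
t 20.5 pos [ 0.606  -0.3454  0.0422] rot [1.7995e+02 3.0000e-02 9.4000e+01] F [ 0.3 -0.2  0.6] w 0.0841
 shift [ 0.0004 -0.0004  0.0017] rot [0.05 0.03 0.  ]
```

View pics/s15.png

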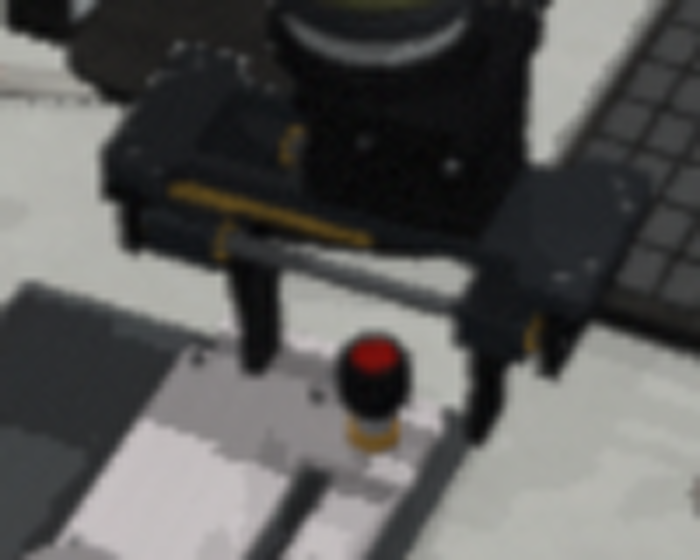

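Emit:
arm_command(targets=[[[0,0,0,0,0,0,1],[0,0,0,0,0,0,1],[0,0,0,0,0,0,1],[0,0,0,0,0,0,1],[0,0,0,0,0,0,1],[0,0,0,0,0,0,1],[0,0,0,0,0,0,1],[0,0,0,0,0,0,1],[0,0,0,0,0,0,1],[0,0,0,0,0,0,1]]], newtons=40)

```text
time_s: 21.55
tool_pos: [0.6056, -0.3452, 0.0416]
tool_rot: [-180.0, 0.0, 94.0]
force: [-0.0, 1.0, -0.5]
grip_width: 0.027
```

```bash
python3 - <<'E'
from h import *
plan([.606,-.3454,.0582])
E
```

```text
t 21.55 pos [ 0.6056 -0.3452  0.0416] rot [-180.      0.     94.01] F [-0.   1.  -0.5] w 0.027
 shift [-0.0003  0.0004 -0.0166] rot [-0.    0.    0.01]
```

Emit:
arm_command(targets=[[[0,0,-0.002,0,0,0,1],[0,0,-0.005,0,0,0,1],[0,0,-0.009,0,0,0,1],[0,0,-0.013,0,0,0,1],[0,0,-0.0155,0,0,0,1],[0,0,-0.016,0,0,0,1],[0,0,-0.016,0,0,0,1]]])

```text
time_s: 22.25
tool_pos: [0.6055, -0.3451, 0.0575]
tool_rot: [-180.0, -0.0, 94.0]
force: [2.3, -0.8, -6.5]
grip_width: 0.027
```

```bash
python3 - <<'E'
from h import *
plan([.606,-.3454,.0582])
c=read_camera('scene')
save(c['img'][130:210,270:370],'s16.png',7)
o=get_obs()['tool_pos']; plan([o[0]-.12*np.sin(np.radians(4)),o[1]+.12*np.cos(np.radians(4)),o[2]])
E
```

```text
t 22.25 pos [ 0.6055 -0.3451  0.0575] rot [-179.99   -0.     94.01] F [ 2.3 -0.8 -6.5] w 0.027
 shift [-0.0003  0.0005 -0.0007] rot [-0.01 -0.    0.01]
t 22.3 pos [ 0.6055 -0.3451  0.0575] rot [-179.99   -0.     94.01] F [ 2.5 -0.9 -6.2] w 0.0273
 shift [0.12 0.   0.  ] rot [-0.01 -0.    0.01]
```

View pics/s16.png

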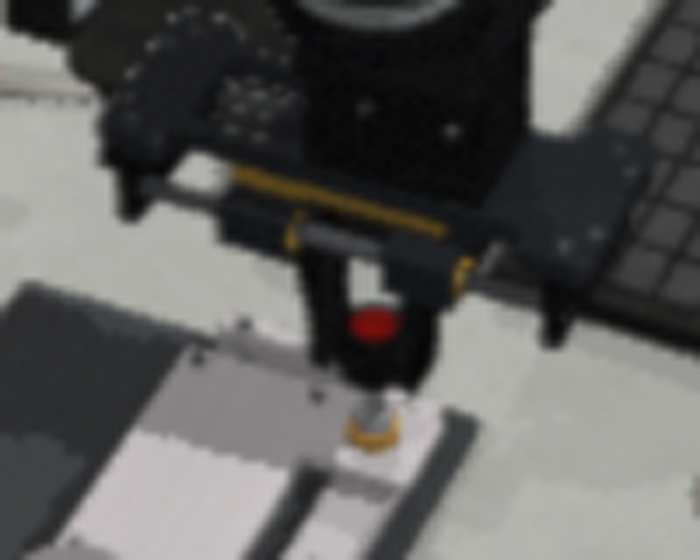

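Emit:
arm_command(targets=[[[0.002,0,0,0,0,0,1],[0.006,0,0,0,0,0,1],[0.012,0,0,0,0,0,1],[0.019,0,0,0,0,0,1],[0.027,0,0,0,0,0,1],[0.035,0,0,0,0,0,1],[0.043,0,0,0,0,0,1],[0.051,0,0,0,0,0,1],[0.058,0,0,0,0,0,1],[0.063,0,0,0,0,0,1]]])

```text
time_s: 23.3
tool_pos: [0.601, -0.2813, 0.0577]
tool_rot: [-180.0, -0.0, 94.0]
force: [2.7, -1.1, -7.6]
grip_width: 0.0272
```

```bash
python3 - <<'E'
from h import *
plan([.6055-.12*np.sin(np.radians(4)),-.3451+.12*np.cos(np.radians(4)),.0575])
E
```

```text
t 23.3 pos [ 0.601  -0.2813  0.0577] rot [-1.7998e+02 -1.0000e-02  9.4040e+01] F [ 2.7 -1.1 -7.6] w 0.0272
 shift [0.0561 0.0001 0.0002] rot [-0.02 -0.01  0.04]
```

Emit:
arm_command(targets=[[[0.007,0,0,0,0,0,1],[0.015,0,0,0,0,0,1],[0.023,0,0,0,0,0,1],[0.031,0,0,0,0,0,1],[0.039,0,0,0,0,0,1],[0.046,0,0,0,0,0,1],[0.052,0,0,0,0,0,1],[0.0555,0,0,0,0,0,1],[0.0567,0,0,0,0,0,1],[0.0567,0,0,0,0,0,1]]])

```text
time_s: 24.3
tool_pos: [0.597, -0.2251, 0.0575]
tool_rot: [-180.0, -0.0, 94.0]
force: [1.4, -0.1, -6.3]
grip_width: 0.0267
```

Emit:
arm_command(targets=[[[0,0,0,0,0,0,1],[0,0,0,0,0,0,1]]])

```text
time_s: 24.5
tool_pos: [0.597, -0.2252, 0.0574]
tool_rot: [-180.0, -0.1, 94.0]
force: [0.1, 1.7, -6.4]
grip_width: 0.027
```

```bash
python3 - <<'E'
from h import *
plan([.6055-.12*np.sin(np.radians(4)),-.3451+.12*np.cos(np.radians(4)),.0415])
c=read_camera('scene');d=read_camera('top')
save(c['img'][150:270,220:370],'s17.png',5)
save(d['img'][110:250,240:440],'t17.png',4)
E
```

```text
t 24.5 pos [ 0.597  -0.2252  0.0574] rot [-1.7997e+02 -6.0000e-02  9.4010e+01] F [ 0.1  1.7 -6.4] w 0.027
 shift [-0.0002  0.0001  0.0159] rot [-0.03 -0.06  0.01]
```

View pics/s17.png

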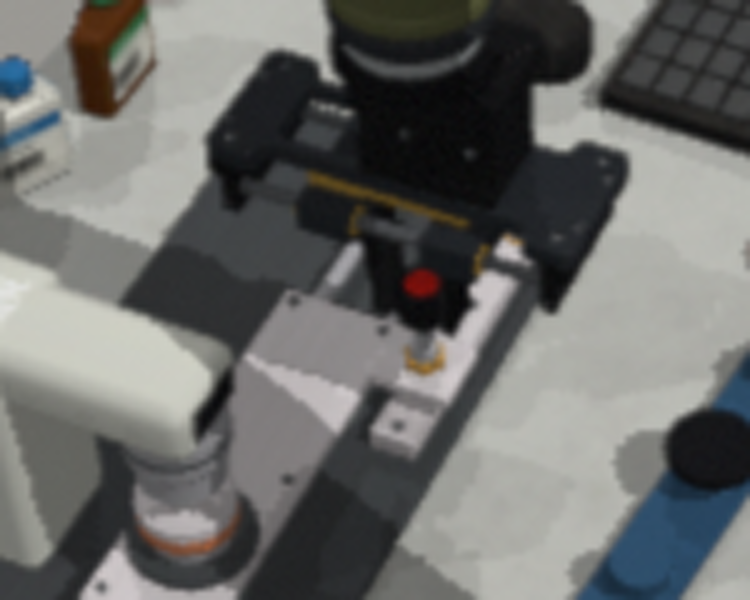

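View pics/t17.png

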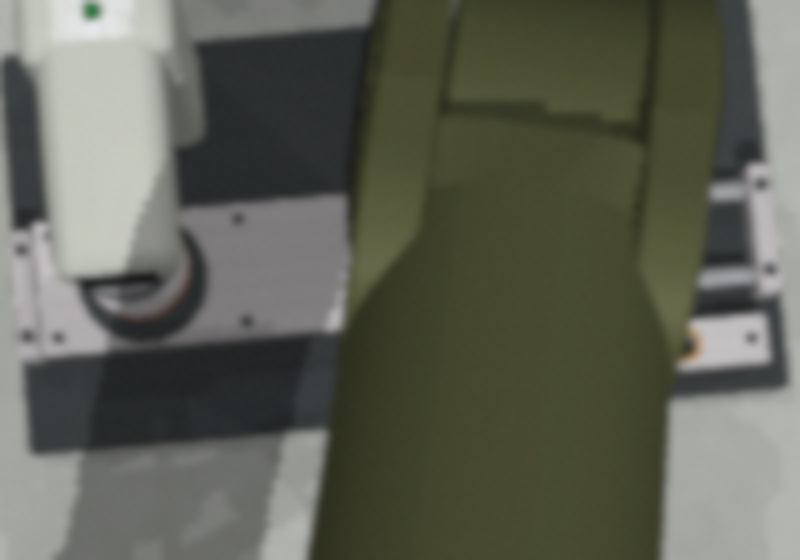

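Emit:
arm_command(targets=[[[0,0,0.002,0,0,0,1],[0,0,0.004,0,0,0,1],[0,0,0.006,0,0,0,1],[0,0,0.008,0,0,0,1],[0,0,0.01,0,0,0,1],[0,0,0.01,0,0,0,1]]])

```text
time_s: 25.2
tool_pos: [0.5971, -0.2259, 0.0474]
tool_rot: [-180.0, 0.0, 94.0]
force: [-0.0, 0.8, -4.7]
grip_width: 0.0271
```

Emit:
arm_command(targets=[[[0,0,0.001,0,0,0,1],[0,0,0.002,0,0,0,1],[0,0,0.003,0,0,0,1],[0,0,0.004,0,0,0,1],[0,0,0.005,0,0,0,1],[0,0,0.006,0,0,0,1],[0,0,0.006,0,0,0,1]]])

```text
time_s: 25.9
tool_pos: [0.5972, -0.226, 0.0419]
tool_rot: [180.0, 0.0, 94.0]
force: [-3.7, 1.2, 3.2]
grip_width: 0.027
```

Emit:
arm_command(targets=[[[0,0,0.0005,0,0,0,1],[0,0,0.001,0,0,0,1],[0,0,0.001,0,0,0,1]]])

```text
time_s: 26.2
tool_pos: [0.5973, -0.226, 0.0416]
tool_rot: [180.0, 0.0, 94.0]
force: [-4.9, 2.2, 7.2]
grip_width: 0.0268
```

Emit:
arm_command(targets=[[[0,0,0.0005,0,0,0,1],[0,0,0.001,0,0,0,1],[0,0,0.0015,0,0,0,1],[0,0,0.0015,0,0,0,1],[0,0,0.0015,0,0,0,1]]])

```text
time_s: 26.7
tool_pos: [0.5974, -0.2261, 0.0414]
tool_rot: [180.0, 0.1, 94.0]
force: [-6.9, 2.4, 14.9]
grip_width: 0.0267
```

```bash
python3 - <<'E'
from h import *
plan([.5973,-.2260,.0416])
c=read_camera('scene');d=read_camera('top')
np.savez('scene18.npz',**{k:np.array(v) for k,v in c.items()})
k=np.array([.6056,-.345])+.12*np.array([-np.sin(np.radians(4)),np.cos(np.radians(4))])
overlay(c,[(k[0],k[1],.082,.014)],220,150,370,270,5,'s18.png')
save(c['img'],'s18f.png')
P=cloud(c);i=c['img'].astype(int);m=(i[...,0]>85)&(i[...,1]<45);m[:, :280]=0;m[:,330:]=0;m[:180]=0;m[230:]=0
v,u=np.nonzero(m);print(len(u),u.mean(),v.mean(),np.median(P[m],axis=0),at_z(c,(u.mean(),v.mean()),.082),k)
plan([.5973,-.2260,.0416])
E
```

```text
t 26.7 pos [ 0.5974 -0.2261  0.0414] rot [1.7999e+02 7.0000e-02 9.3990e+01] F [-6.9  2.4 14.9] w 0.0267
 shift [ 0.0001 -0.0001 -0.0002] rot [ 0.01  0.07 -0.01]
20 304.0 210.5 [ 0.59631958 -0.22546498  0.08169543] [ 0.5966106  -0.22480568  0.082     ] [ 0.59722922 -0.22529231]
t 26.8 pos [ 0.5974 -0.2261  0.0414] rot [1.7999e+02 7.0000e-02 9.3990e+01] F [-8.2  2.6 14.6] w 0.0268
 shift [ 0.0001 -0.0001 -0.0002] rot [ 0.01  0.07 -0.01]
```

View pics/s18.png

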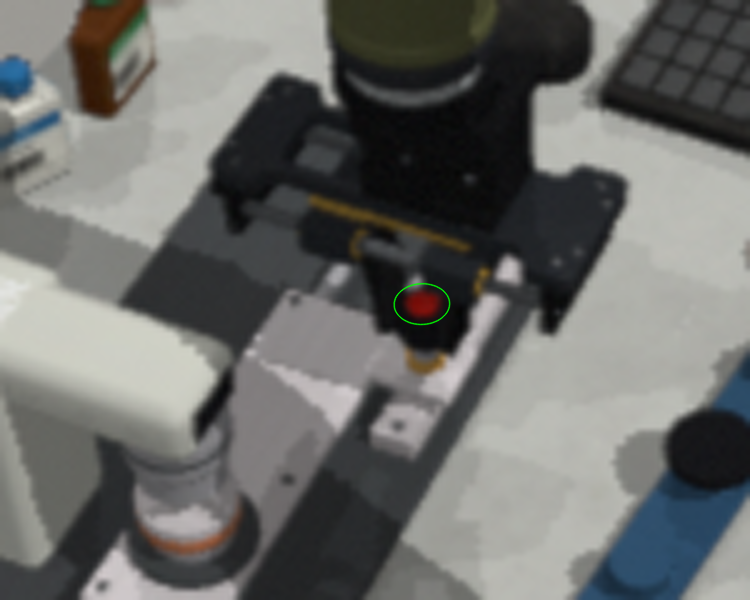

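View pics/s18f.png

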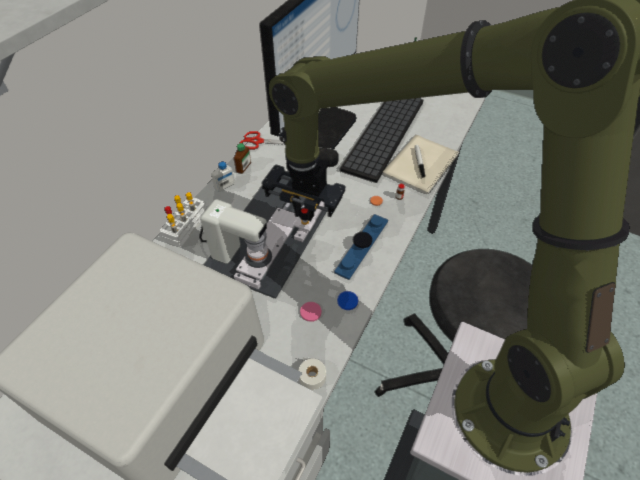

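```bash
python3 - <<'E'
from h import *
print(sign_off()); o=get_obs(); print(o['time_s'],o['tool_pos'],o['force'],o['grip_width'])
E
```

```text
the job is handed in; nothing more can be done
None
the job is handed in; nothing more can be done
```

The stack is set up and in the count position, and the job was handed in at about 26.8 s with the gripper still holding the knob down.

- **Stack:** The larger copper disc is centred on the seat with the aluminium disc centred on top of it. Circles drawn over both camera views matched to about 1 mm before the slide. After the slide the stack shows under the detector.
- **Index knob:** I pulled the knob up 16 mm, slid the shuttle 120 mm left, lowered the pin into the count hole and pressed.
- **Last checks on the knob:**
    - The knob top measures 81.7 mm above the bench by camera; fully down is 82 mm.
    - Tool height is 0.0414 m, the same as when I first gripped the knob at the bottom (0.0416 m).
    - The press is about 15 N upward on the tool, and the last 1.5 mm of commanded travel only raised the force, so the knob is on its stop.
- **Other things on the bench:** In the last picture the black disc, label roll, vial, small copper disc and the blue and pink discs look undisturbed.

**What disagreed:** The real fingertips ended about 19–20 mm short of the reported TCP. Because of that, the first attempt on the copper disc closed above it. The disc did not move, I corrected all later heights by that amount, and everything after that agreed. There is also a side force of about 7–8 N on the held knob from a small misalignment of the grip.

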